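# Bolt the tackle locker through its guard with a hooked rod

### The job

Take the cork-handled hooked rod from its two rests, reach its hook under the locker's wire guard behind the yellow tab of the bolt, and draw the bolt towards the robot, right up against its hidden stop, seating it there with a steady pull of about 15 N but never putting more than 25 N on the bolt. Touch the bolt only with the rod. Then lay the rod gently back in its rests the way it lay, with everything else left where it stands.

Things in the scene. Friction and masses are not known exactly. Their poses are not given: they have to be found in the camera images.
- locker: Low plywood locker, fixed, 240 x 240 mm, deck (top face) 60 mm above the work surface. Origin: centre of its underside; x points from its front (robot side) to its back, z up. A small steel keeper stands on the deck at local x = -52 mm, y = 0, its top 85 mm above the work surface.
- guard_front (a point): Middle of the roof's front bar (local x = -60 mm) of the wire guard on the deck. The guard covers local x = -60 to +112 mm, y = +-112 mm: a post at each corner, a roof of bars with underside 178 mm and top 186 mm above the work surface, gaps of about 30 mm, too narrow for a gripper. Between deck and roof all four sides are open.
- bolt_tab (a point): Middle of the top edge, 100 mm above the work surface, of the bolt's upright yellow tab: a plate 46 mm wide (locker's y), 6 mm thick (locker's x), at local y = 0. In front of it runs the bolt bar (14 mm wide, top at 74 mm, 47 mm forward, towards the keeper); behind it (+x) the deck is bare but for a 2 mm base plate.
- bolt: The bolt; origin at deck height, 40 mm below bolt_tab, axes as the locker's. It slides only along the locker's x, bolting towards -x (to the robot side), against about 4 N of friction, and stays where left. The tab starts at local x = -1 to +47 mm. The stop is hidden: met with the tab anywhere from local x = -13 to -37 mm, different each time; there the pull rises by some 5 N per mm or more.
- rod_grip (a point): Centre of the grasp place of the loose hooked rod (180 g, centre of mass within 30 mm of this point), at the middle of the cork handle's thickness. Axes: x along the rod towards the hook, z up as it lies in the rests. Cork handle 20 mm wide (y), 24 mm high (z), from x = -90 to +60 mm; thin aluminium shaft, 10 mm in diameter, on to x = 180 mm.
- rod_hook (a point): Lower end of the rod's hook: a round steel prong 8 mm in diameter, bent straight down (-z) at x = 180 mm from rod_grip, its end 32 mm below the shaft's axis.
- rests_seat (a point): Where rod_grip is when the rod lies level in the fixed green stand, 80 mm above the work surface; x along the rod towards its hook end, z up. Two notched rests, 12 mm thick, at x = -65 mm (notch 25 mm wide, for the handle) and x = +100 mm (14 mm, for the shaft), mouths flared, tops 94 and 101 mm above the work surface. The rod may start up to 10 mm along from here.
- crate_mid (a point): Centre of a slatted wooden crate, 160 x 130 x 70 mm, standing loose beside the work: leave alone.
- flask_mid (a point): Centre of an upright steel flask, 68 mm in diameter, 170 mm high, loose: leave alone.
- bait_tub_mid (a point): Centre of a white bait tub, 84 mm in diameter, 75 mm high, loose: leave alone.
- lure_tin_mid (a point): Centre of a blue lure tin, 60 x 36 x 18 mm, lying loose on the locker's deck beside the bolt: leave alone.
- rod: The hooked rod as a body; same origin and axes as point rod_grip.
Things that resemble listed ones, but are neither listed nor needed, are in the scene too. Of the things that look like the part that bears rests_seat, the largest one is meant.

How it is judged:
On the way, in this order (a step that is already met when the one before it is completed fails the run):
1. the rod is held by the fingers, lifted clear of its rests (contact force between the fingers and rod above 2 N and z of rod_grip in the frame of rests_seat above 0.03 m), for 0.2 s.
2. the bolt is drawn to its stop (tab at local x below -10 mm) and seated by a pull of the rod of more than 10 N for 0.3 s (x of bolt_tab in the frame of locker below -0.01 m and contact force between rod and bolt above 10 N and contact force between the fingers and rod above 2 N), for 0.3 s.
At the end, for the whole second after the job is handed in: The bolt's tab is at local x below -10 mm (drawn up to its stop); the rod lies at rest and released in both rests, hook end at the hook end and prong down, within 4 mm of seat height, 25 mm along and 0.08 rad; the bystanders are where they were (within 15 mm) (x of bolt_tab in the frame of locker below -0.01 m and z of rod_grip in the frame of rests_seat between -0.004 and 0.004 m and x of rod_grip in the frame of rests_seat between -0.025 and 0.025 m and x of rod_hook in the frame of rests_seat above 0.15 m and z of rod_hook in the frame of rests_seat below -0.022 m and angle between the x axis of rod_grip and the x axis of rests_seat, either way round below 0.08 rad and linear speed of rod below 0.02 m/s); the robot touches nothing.
It fails at once if the rod puts more than 25 N on the bolt (contact force between rod and bolt above 25 N).
It fails at once if the gripper or arm touches the bolt (contact force between any of the fingers, the arm and bolt above 0.5 N).
It fails at once if the rod is dropped or thrown (contact force between the fingers and rod below 0.1 N and linear speed of rod above 0.6 m/s).
It fails at once if a bystander is moved more than 15 mm (distance of any of crate_mid, flask_mid, bait_tub_mid, lure_tin_mid from where it was at the start of the episode above 0.015 m).
It also fails if it takes over 66 s, if anything falls off the work surface, if the arm or the gripper's body presses on something with over 40 N, if the wrist force passes 120 N, or if a joint passes its speed limit or range.

### The arm

A 7-joint arm with a two-finger parallel gripper is mounted at the origin on the work surface. World frame = base frame: x ahead of the robot, y to its left, z up, the work surface at z = 0. Lengths are in m, angles in rad, forces in N, time in s.
With the tool pointing down it reaches from about 0.35 to 0.9 m from the base axis. Payload 7.2 kg.
Tool frame: the origin (TCP) lies midway between the tips of the shut fingers; the grasp point (between the pads) lies 19 mm behind it; z points along the fingers, x is the direction in which the jaws open and shut, and the axes are right-handed (so a half turn about z gives the same grasp; the last joint's range is limited). The gripper opens to 88 mm and grips with 3 to 60 N. Pads are 20 mm wide; open, the fingers measure 115 mm over their backs; the gripper's body (75 mm by 178 mm) begins 61 mm behind the grasp point.
Start: joints at [1.128, 0.411, -0.013, 1.596, 0.006, 1.134, -0.082], TCP at [0.229, -0.582, 0.189] pointing down, gripper open.
Joint ranges: [-2.95, 2.95], [-0.29, 1.99], [-1.47, 1.44], [0.14, 2.54], [-1.03, 4.17], [0.13, 1.85], [-2.86, 2.86]. Speed limits (rad/s): [2.39, 2.39, 3.01, 3.01, 3.14, 3.14, 3.14].

### API

Orientations are given as a unit quaternion [w, x, y, z].
In Python, from rig import state, snapshot, sign_off gives the robot as it stands. The module is installed in compiled form; this text tells all that it offers.
- The arm moves only by the tool jog_arm, never from a script. Its arguments are lists of equal length, an entry for each row: "delta_pos": the shift along the tool's x, y, z each as a share of 0.15 m, from -1 to 1, a list of three; "delta_rot": the turn, a rotation vector about the tool's x, y, z each as a share of 0.15 rad, from -1 to 1, a list of three. In form: {"delta_pos": [[dx, dy, dz], ...], "delta_rot": [[wx, wy, wz], ...]}. A call has 1 to 20 rows; each row shifts and turns the commanded pose from where the row before left it, along the tool's axes as they then stand; what a row does not reach is not made up. A row lasts 1/10 s, in which the tool goes at most 50 mm and 8.59 degrees, less where a joint would pass 70% of its speed; a pose out of reach is approached as far as the arm can. A call with a number of a shift or a turn outside -1 to 1 is refused whole. A call with a gripper value outside its range is refused whole. "claw" is the opening, from 0 (shut) to 1 (fully open), set as the call begins (left out, the last holds). The fingers move at their own pace and stop on an object; "force" is the grip in N (left out, the last holds). Time passes only in rows, so rows that do not move let the fingers close. It gives the time, the measured TCP pose, the force and the opening at its end, in the units of the state.
- state(): the state, without advancing time (a new reading comes with each control period).
- snapshot(name): name is "scene" or "top" or "wrist"; returns a dict with "pixels" (384x512x3 uint8, red, green, blue), "vfov" (degrees; the focal length in pixels is half the picture's height over the tangent of half this angle, whatever the lens; pixels are square), "cx", "cy" (the principal point, pixels), "origin" and "rotation" of the camera in the world. Camera axes: x right, y up, looking along -z (the intrinsics and any distortion apply to the point x, -y, -z); pixel columns grow to the right and rows downward; lengths in m; the calibration is good to about 2 mm. The wrist camera is an equidistant fisheye: a pixel r from the principal point sees the ray r / f radians off the axis. A picture is of the moment at which its call begins. There is no depth.
- sign_off(): hands the job in, once; it reports no verdict.
The state is a dict: "clock": time; "qpos": joint angles; "joint_velocities": joint speeds; "effort": joint torques, N m; "tcp_pos": TCP position; "ee_rot": TCP orientation; "wrist_force": force on the tool from outside, world axes, zero at the start; "ft_torque": the same for the moment, N m; "finger_gap": finger opening in m.
Only numpy, scipy, OpenCV 4.12 (cv2) and the standard library are available. Lean on these libraries where they do the work, as an engineer would, in place of code of your own. Each camera call takes 0.05 s, during which the arm holds its last target.

## Working session

There is one attempt and no reset: what is moved stays moved. The work goes in short steps, Python scripts to look and compute and a tool call to move; the robot and the scene stay as the last step left them, time stands still between calls to the robot, and variables do not carry over. Pictures are saved under pics/ and viewed, and the job is handed in when it is done.

Besides the shell and the picture viewer there is one more tool, called by a JSON object that holds its "name" and its "arguments", one argument or row to a line. jog_arm: Moves the arm, as the interface text tells. Its arguments: {"type":"object","properties":{"delta_pos":{"type":"array","items":{"type":"array","items":{"type":"number","minimum":-1,"maximum":1}}},"delta_rot":{"type":"array","items":{"type":"array","items":{"type":"number","minimum":-1,"maximum":1}}},"claw":{"type":"number"},"force":{"type":"number"}},"required":["delta_pos","delta_rot"]}

```bash
mkdir -p pics; cat > h.py <<'E'
import numpy as np, cv2, pickle
from rig import state, snapshot
def snap(n,f):
    s=snapshot(n); cv2.imwrite('pics/%s.png'%f, cv2.cvtColor(s['pixels'],cv2.COLOR_RGB2BGR)); pickle.dump(s,open('pics/%s.pkl'%f,'wb')); return s
def load(f): return pickle.load(open('pics/%s.pkl'%f,'rb'))
def rotm(s):
    R=np.array(s['rotation'],float)
    if R.shape==(3,3): return R
    from scipy.spatial.transform import Rotation as T
    q=R.ravel(); return T.from_quat([q[1],q[2],q[3],q[0]]).as_matrix()
def ray(s,u,v,fish=False):
    f=192/np.tan(np.radians(s['vfov'])/2); x=(u-s['cx'])/f; y=(v-s['cy'])/f
    if fish:
        r=np.hypot(x,y); k=np.sin(r)/r if r>1e-9 else 1; d=np.array([x*k,-y*k,-np.cos(r)])
    else: d=np.array([x,-y,-1.])
    return np.array(s['origin'],float), rotm(s)@(d/np.linalg.norm(d))
def onz(s,u,v,z,fish=False):
    o,d=ray(s,u,v,fish); return o+d*(z-o[2])/d[2]
def proj(s,p):
    f=192/np.tan(np.radians(s['vfov'])/2); c=rotm(s).T@(np.array(p)-s['origin']); return s['cx']+f*c[0]/-c[2], s['cy']-f*c[1]/-c[2]
E
python3 - <<'E'
from h import *
for n in ['scene','top','wrist']:
    s=snap(n,n+'0'); print(n,{k:v for k,v in s.items() if k!='pixels'})
print(state())
E
```

```text
scene {'vfov': 55.22264413114779, 'cx': 258.8985323881894, 'cy': 194.95646400846593, 'origin': array([ 1.35264082, -0.14484913,  0.74666483]), 'rotation': array([0.69271584, 0.3389443 , 0.28010893, 0.57166469])}
top {'vfov': 54.20832550906833, 'cx': 256.8655099999826, 'cy': 191.72935948278248, 'origin': array([ 0.36991788, -0.01224762,  1.15378462]), 'rotation': array([ 0.73027009,  0.07500884, -0.07239071, -0.67515839])}
wrist {'vfov': 65.70646984690485, 'cx': 256.868343312471, 'cy': 189.28032915197633, 'origin': array([ 0.29906459, -0.55439671,  0.38356595]), 'rotation': array([ 0.81826573, -0.11498121,  0.07940888, -0.5575973 ])}
{'clock': 0.15, 'qpos': array([ 1.12775698,  0.41175185, -0.0127118 ,  1.59683991,  0.00562036,
        1.13431268, -0.08219601]), 'joint_velocities': array([ 0.00073928, -0.00214028, -0.00015329, -0.00141687, -0.00084867,
        0.00032326, -0.00110714]), 'effort': array([ 2.79535619e-03, -5.88333070e+01,  6.43263292e-01, -2.91291386e+01,
       -5.37349354e-02,  1.58258958e-02,  8.92553999e-05]), 'tcp_pos': array([ 0.2286262 , -0.58121491,  0.18818493]), 'ee_rot': array([-3.13365107e-04,  8.26485326e-01, -5.62957902e-01, -5.55791724e-04]), 'wrist_force': array([-0.47812406,  0.60990937, -0.08748627]), 'ft_torque': array([-0.06634323,  0.02596095,  0.04502797]), 'finger_gap': 0.08825736706551879}
```

View pics/scene0.png

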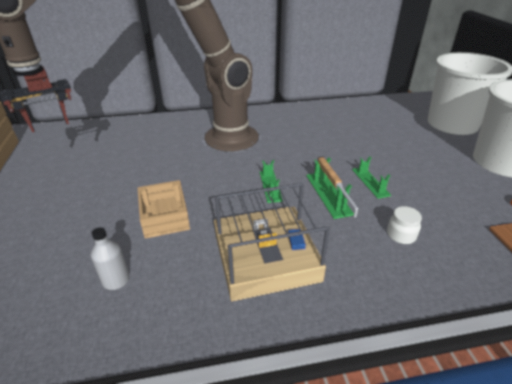

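View pics/top0.png

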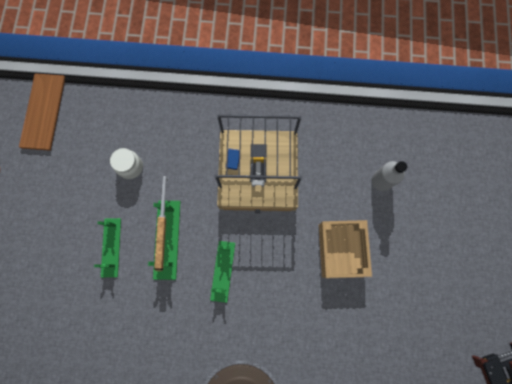

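View pics/wrist0.png

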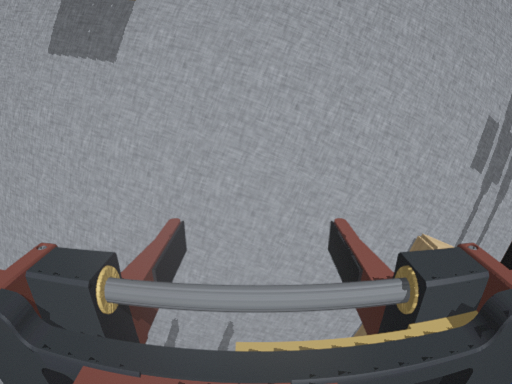

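Scene view: the locker with its guard is around (265,245), the rod in the stand at (335,190), and two decoy stands at (270,183) and (372,178). Top view: rod handle around (160,243), rod tip (164,180), tab (258,158). I'll enlarge both views.

```bash
python3 - <<'E'
from h import *
t=load('top0')['pixels'][:,:,::-1]; s=load('scene0')['pixels'][:,:,::-1]
cv2.imwrite('pics/c1.png',cv2.resize(t[100:310,90:310],None,fx=3.4,fy=2.8,interpolation=cv2.INTER_CUBIC))
cv2.imwrite('pics/c2.png',cv2.resize(s[145:310,200:400],None,fx=3.6,fy=3.6,interpolation=cv2.INTER_CUBIC))
E
```

```text
(no output)
```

View pics/c1.png

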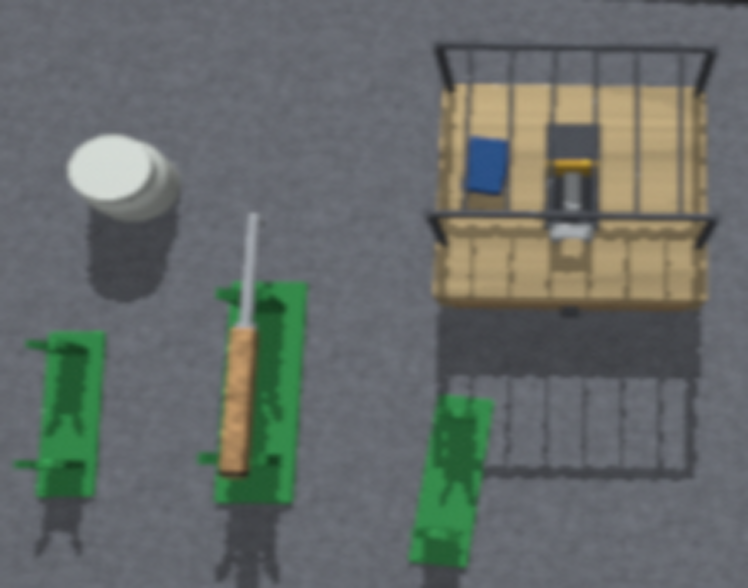

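View pics/c2.png

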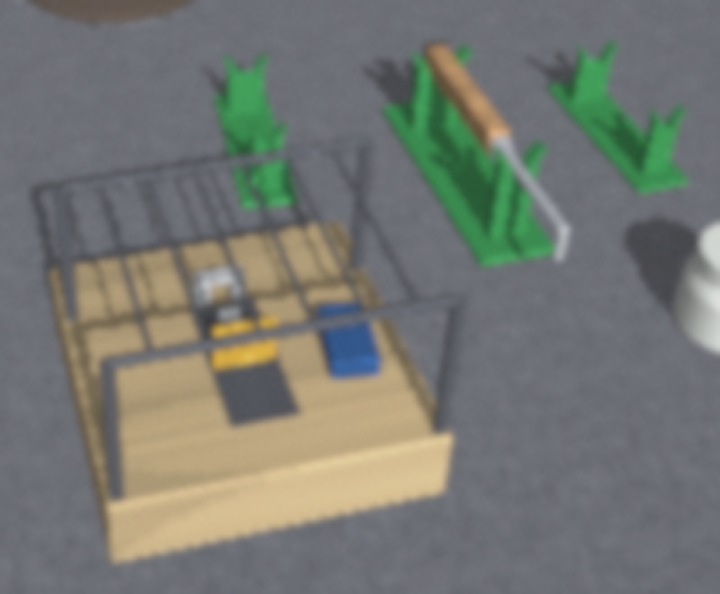

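```bash
python3 - <<'E'
from h import *
t=load('top0'); hsv=cv2.cvtColor(t['pixels'],cv2.COLOR_RGB2HSV)
def m(lo,hi,roi):
    k=cv2.inRange(hsv,np.array(lo),np.array(hi)); z=np.zeros_like(k); a,b,c,d=roi; z[b:d,a:c]=k[b:d,a:c]; return z
def rect(k,n):
    p=cv2.findNonZero(k); r=cv2.minAreaRect(p); print(n,len(p),r,p.reshape(-1,2).mean(0)); return cv2.boxPoints(r)
def W(b,z):
    P=np.array([onz(t,u,v,z) for u,v in b]); print(np.round(P[:,:2],4).tolist(), 'mean',P.mean(0).round(4)); 
    for i in range(2): print('  side',np.linalg.norm(P[i+1]-P[i]).round(4), np.degrees(np.arctan2(*(P[i+1]-P[i])[[1,0]])).round(2))
# cork
k=m([8,100,60],[22,255,255],(140,205,185,285)); W(rect(k,'cork'),0.086)
k=m([50,100,50],[75,255,255],(140,190,185,290)); W(rect(k,'stand'),0.006)
k=m([20,150,120],[32,255,255],(240,145,275,170)); W(rect(k,'tab'),0.1)
k=m([100,120,60],[125,255,255],(220,140,250,180)); W(rect(k,'tin'),0.078)
for q in [(90+253/3.4,100+215/2.8),(90+244/3.4,100+325/2.8)]: print('shaft',onz(t,*q,0.083))
for q,z in [((435,215),.186),((715,216),.186),((440,47),.186),((714,52),.186),((433,298),.06),((708,300),.06),((445,84),.06),((705,86),.06)]: print(q,onz(t,90+q[0]/3.4,100+q[1]/2.8,z).round(4))
E
```

```text
cork 372 ((159.78683471679688, 243.01739501953125), (7.380397319793701, 50.331886291503906), 3.4682295322418213) [159.76612903 243.18010753]
[[0.3571, 0.2679], [0.4978, 0.2781], [0.4981, 0.2569], [0.3575, 0.2473]] mean [0.4276 0.2625 0.086 ]
  side 0.141 4.16
  side 0.0212 -88.99
stand 1235 ((163.5369110107422, 239.83538818359375), (28.456119537353516, 79.26665496826172), 3.1798300743103027) [169.06315789 241.14979757]
[[0.3234, 0.3067], [0.5625, 0.3263], [0.5644, 0.2377], [0.3254, 0.2219]] mean [0.4439 0.2731 0.006 ]
  side 0.2398 4.67
  side 0.0886 -88.72
tab 25 ((258.0, 158.0), (10.0, 2.0), -0.0) [258.32 158.16]
[[0.6896, 0.0194], [0.6957, 0.0198], [0.698, -0.0094], [0.6919, -0.0098]] mean [0.6938 0.005  0.1   ]
  side 0.0061 4.59
  side 0.0293 -85.46
tin 190 ((233.0, 159.0), (18.0, 10.0), 90.0) [232.81578947 158.69473684]
[[0.7184, 0.0971], [0.7208, 0.0671], [0.665, 0.0622], [0.6626, 0.0918]] mean [0.6917 0.0796 0.078 ]
  side 0.03 -85.45
  side 0.056 -174.94
shaft [0.61986572 0.27507832 0.083     ]
shaft [0.50365138 0.2676689  0.083     ]
(435, 215) [0.607  0.1057 0.186 ]
(715, 216) [ 0.6234 -0.1127  0.186 ]
(440, 47) [0.7768 0.1186 0.186 ]
(714, 52) [ 0.7893 -0.1029  0.186 ]
(433, 298) [0.5479 0.1139 0.06  ]
(708, 300) [ 0.5646 -0.1246  0.06  ]
(445, 84) [0.7868 0.1268 0.06  ]
(705, 86) [ 0.8033 -0.1087  0.06  ]
```

Top view puts the locker centre at about (0.676, 0.002), yaw about 4°. The tab is at about (0.694, 0.005), so local x is about +18 mm. The rod grip is at about (0.442, 0.264), also yaw about 4°. The front-bar and size checks agree. Next: raise, swing across and turn the jaws across the rod.

{"name": "jog_arm", "arguments": {
  "delta_pos": [
    [0, 0, -0.3],
    [0, 0, -0.3],
    [0, 0, -0.3],
    [-0.21, -0.2, 0],
    [-0.21, -0.2, 0],
    [-0.21, -0.2, 0],
    [-0.21, -0.2, 0],
    [-0.21, -0.2, 0],
    [-0.21, -0.2, 0],
    [-0.21, -0.2, 0],
    [-0.21, -0.2, 0],
    [-0.21, -0.2, 0],
    [-0.21, -0.2, 0],
    [-0.21, -0.2, 0],
    [0, 0, 0],
    [0, 0, 0]
  ],
  "delta_rot": [
    [0, 0, 0],
    [0, 0, 0],
    [0, 0, 0],
    [0, 0, 0.2],
    [0, 0, 0.2],
    [0, 0, 0.2],
    [0, 0, 0.2],
    [0, 0, 0.2],
    [0, 0, 0.2],
    [0, 0, 0.2],
    [0, 0, 0.2],
    [0, 0, 0.2],
    [0, 0, 0.2],
    [0, 0, 0],
    [0, 0, 0],
    [0, 0, 0]
  ],
  "claw": 1,
  "force": 60
}}

```text
clock: 1.75
tcp_pos: [0.4722, -0.1714, 0.3234]
ee_rot: [0.0, 0.734, -0.679, -0.0]
wrist_force: [0.6, -0.9, 0.6]
finger_gap: 0.0876
```

```bash
cat >> h.py <<'E'
from scipy.spatial.transform import Rotation as T
def tool():
    s=state(); q=s['ee_rot']; R=T.from_quat([q[1],q[2],q[3],q[0]]).as_matrix(); return s,R
def rep():
    s,R=tool(); print('t',round(s['clock'],2),'tcp',s['tcp_pos'].round(4),'xyaw',np.degrees(np.arctan2(R[1,0],R[0,0])).round(2),'tilt',R[:,2].round(4),'gap',round(s['finger_gap'],4),'F',s['wrist_force'].round(2),'q',s['qpos'].round(2)); return s,R
def to(p):  # tool shift in 0.15 units
    s,R=tool(); return (R.T@(np.array(p)-s['tcp_pos'])/0.15).round(4)
E
python3 -c "
from h import *
rep(); print(to([.44,.264,.25]))"
```

```text
t 1.75 tcp [ 0.4722 -0.1714  0.3234] xyaw -85.57 tilt [-9.e-04  1.e-04 -1.e+00] gap 0.0876 F [ 0.62 -0.91  0.65] q [ 0.55  0.13 -0.33  1.66  0.04  1.36 -1.28]
[-2.9108 -0.0102  0.4902]
```

{"name": "jog_arm", "arguments": {
  "delta_pos": [
    [-0.3, 0, 0],
    [-0.3, 0, 0],
    [-0.3, 0, 0],
    [-0.3, 0, 0],
    [-0.3, 0, 0],
    [-0.3, 0, 0],
    [-0.3, 0, 0],
    [-0.3, 0, 0],
    [-0.3, 0, 0],
    [-0.21, 0, 0],
    [0, 0, 0.2],
    [0, 0, 0.15],
    [0, 0, 0],
    [0, 0, 0]
  ],
  "delta_rot": [
    [0, 0, 0],
    [0, 0, 0],
    [0, 0, 0],
    [0, 0, 0],
    [0, 0, 0],
    [0, 0, 0],
    [0, 0, 0],
    [0, 0, 0],
    [0, 0, 0],
    [0, 0, 0],
    [0, 0, 0],
    [0, 0, 0],
    [0, 0, 0],
    [0, 0, 0]
  ]
}}

```text
clock: 3.15
tcp_pos: [0.4401, 0.2618, 0.2717]
ee_rot: [0.0, 0.732, -0.681, 0.0]
wrist_force: [-0.6, -1.0, 1.4]
finger_gap: 0.0877
```

```bash
python3 -c "
from h import *
rep(); snap('wrist','w1'); snap('top','t1')"
```

```text
t 3.15 tcp [0.4401 0.2618 0.2717] xyaw -85.83 tilt [-2.e-04 -7.e-04 -1.e+00] gap 0.0877 F [-0.62 -0.96  1.43] q [-0.03  0.22 -0.71  1.71  0.15  1.26 -2.27]
```

View pics/w1.png

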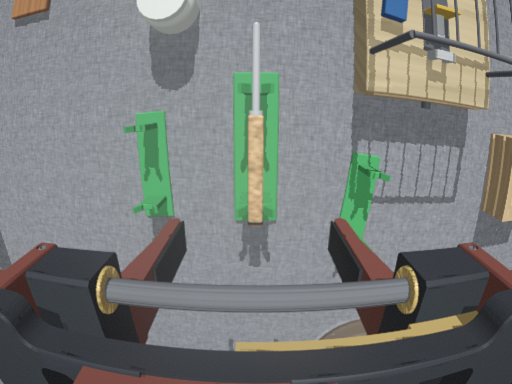

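The wrist view shows the rod centred: handle rear at (255,222), handle front at (256,115), hook end at (257,24). The stand base runs from (236,72) to (277,220).

```bash
python3 - <<'E'
from h import *
w=load('w1'); hsv=cv2.cvtColor(w['pixels'],cv2.COLOR_RGB2HSV)
k=cv2.inRange(hsv,np.array([8,90,60]),np.array([22,255,255])); k[:,:240]=0;k[:,275:]=0;k[:105]=0;k[228:]=0
ys,xs=np.nonzero(k); print('cork v',ys.min(),ys.max())
for v in [120,140,160,180,200,215]:
    r=xs[ys==v]; print(v,r.min(),r.max(), onz(w,(r.min()+r.max())/2,v,.088,True).round(4), (onz(w,r.min()-.5,v,.086,True)-onz(w,r.max()+.5,v,.086,True))[1].round(4))
print('front',onz(w,256,ys.min()-.5,.085,True),'rear',onz(w,255,ys.max()+.5,.092,True))
for q in [(256,24),(256.5,60),(256.5,100)]: print('shaft',onz(w,*q,.084,True).round(4))
for q in [(236,72.5),(278,73),(235.5,220),(276,221)]: print('base',onz(w,*q,.006,True).round(4))
cv2.imwrite('pics/c3.png',cv2.resize(w['pixels'][10:235,215:300,::-1],None,fx=5,fy=2.6,interpolation=cv2.INTER_CUBIC))
# tab etc
cv2.imwrite('pics/c4.png',cv2.resize(w['pixels'][0:120,350:512,::-1],None,fx=4.5,fy=4.5,interpolation=cv2.INTER_CUBIC))
E
```

```text
Traceback (most recent call last):
ValueError: zero-size array to reduction operation minimum which has no identity
```

```bash
cat > m1.py <<'E'
from h import *
w=load('w1'); hsv=cv2.cvtColor(w['pixels'],cv2.COLOR_RGB2HSV)
print(hsv[160,250:262:3], hsv[200,255])
k=cv2.inRange(hsv,np.array([4,70,80]),np.array([28,255,255])); k[:,:240]=0;k[:,275:]=0;k[:105]=0;k[228:]=0
ys,xs=np.nonzero(k); print('cork v',ys.min(),ys.max())
for v in [120,140,160,180,200,215]:
    r=xs[ys==v]; print(v,r.min(),r.max(), onz(w,(r.min()+r.max())/2,v,.088,True).round(4), (onz(w,r.min()-.5,v,.086,True)-onz(w,r.max()+.5,v,.086,True))[1].round(4))
print('front',onz(w,256,ys.min()-.5,.085,True),'rear',onz(w,255,ys.max()+.5,.092,True))
for q in [(256,24),(256.5,60),(256.5,100)]: print('shaft',onz(w,*q,.084,True).round(4))
for q in [(236,72.5),(278,73),(235.5,220),(276,221)]: print('base',onz(w,*q,.006,True).round(4))
cv2.imwrite('pics/c3.png',cv2.resize(w['pixels'][10:235,215:300,::-1],None,fx=5,fy=2.6,interpolation=cv2.INTER_CUBIC))
cv2.imwrite('pics/c4.png',cv2.resize(w['pixels'][0:120,350:512,::-1],None,fx=4.5,fy=4.5,interpolation=cv2.INTER_CUBIC))
E
python3 m1.py
```

```text
[[ 18  82 206]
 [ 18  81 215]
 [ 18  81 213]
 [ 18  83 202]] [ 18  81 205]
cork v 116 222
120 248 263 [0.4974 0.2671 0.088 ] 0.0203
140 248 263 [0.4718 0.2652 0.088 ] 0.0205
160 248 262 [0.4458 0.264  0.088 ] 0.0195
180 248 262 [0.4191 0.2621 0.088 ] 0.0198
200 248 262 [0.3915 0.2602 0.088 ] 0.0202
215 248 262 [0.37   0.2587 0.088 ] 0.0205
front [0.50312194 0.26685646 0.085     ] rear [0.36055607 0.25798959 0.092     ]
shaft [0.6234 0.2756 0.084 ]
shaft [0.5749 0.2714 0.084 ]
shaft [0.5231 0.2677 0.084 ]
base [0.5654 0.3021 0.006 ]
base [0.5692 0.2382 0.006 ]
base [0.3271 0.2888 0.006 ]
base [0.3302 0.2211 0.006 ]
```

```bash
ls pics
```

```text
c1.png
c2.png
c3.png
c4.png
scene0.pkl
scene0.png
t1.pkl
t1.png
top0.pkl
top0.png
w1.pkl
w1.png
wrist0.pkl
wrist0.png
```

View pics/c3.png

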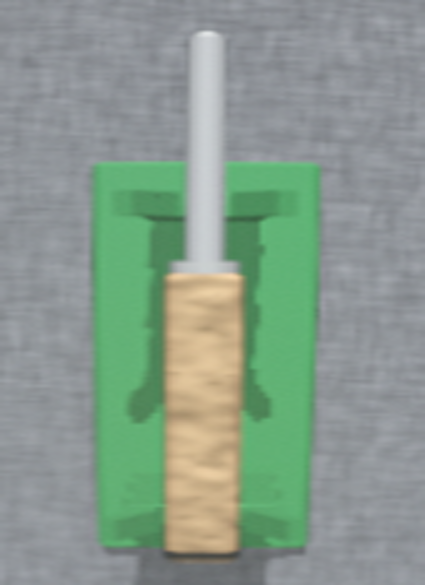

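View pics/c4.png

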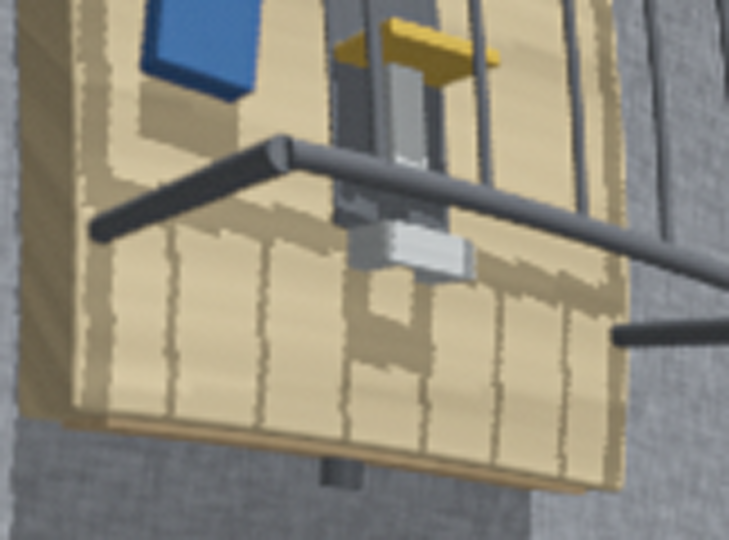

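The rod yaw is about 4.0°, the handle width checks at 20 mm, and the grip is at about (0.4425, 0.2638). The jaws are already aligned.

```bash
python3 -c "
from h import *
print(to([.4425,.2638,.061]))"
```

```text
[-0.0056 -0.0118  1.4111]
```

{"name": "jog_arm", "arguments": {
  "delta_pos": [
    [-0.0056, -0.0118, 0.2],
    [0, 0, 0.25],
    [0, 0, 0.25],
    [0, 0, 0.25],
    [0, 0, 0.2],
    [0, 0, 0.15],
    [0, 0, 0.1],
    [0, 0, 0],
    [0, 0, 0],
    [0, 0, 0]
  ],
  "delta_rot": [
    [0, 0, 0],
    [0, 0, 0],
    [0, 0, 0],
    [0, 0, 0],
    [0, 0, 0],
    [0, 0, 0],
    [0, 0, 0],
    [0, 0, 0],
    [0, 0, 0],
    [0, 0, 0]
  ]
}}

```text
clock: 4.25
tcp_pos: [0.4422, 0.2647, 0.0628]
ee_rot: [-0.001, 0.733, -0.68, 0.0]
wrist_force: [0.1, 0.2, 0.0]
finger_gap: 0.088
```

```bash
python3 -c "
from h import *
rep(); snap('wrist','w2')"
```

```text
t 4.25 tcp [0.4422 0.2647 0.0628] xyaw -85.73 tilt [ 0.0022  0.001  -1.    ] gap 0.088 F [0.1  0.16 0.01] q [-0.13  0.46 -0.64  1.96  0.36  0.84 -2.46]
```

View pics/w2.png

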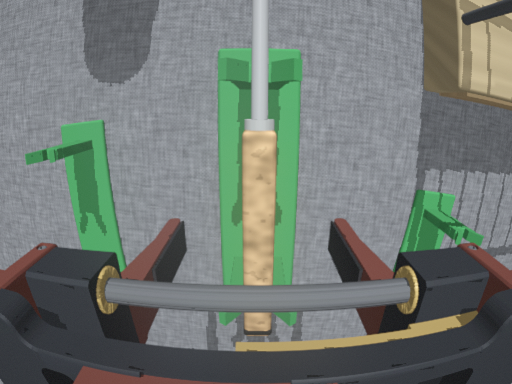

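The rod (u≈259) is centred between the fingers (180 and 335). Closing.

{"name": "jog_arm", "arguments": {
  "delta_pos": [
    [0, 0, 0],
    [0, 0, 0],
    [0, 0, 0],
    [0, 0, 0],
    [0, 0, 0],
    [0, 0, 0],
    [0, 0, 0],
    [0, 0, 0],
    [0, 0, 0],
    [0, 0, 0]
  ],
  "delta_rot": [
    [0, 0, 0],
    [0, 0, 0],
    [0, 0, 0],
    [0, 0, 0],
    [0, 0, 0],
    [0, 0, 0],
    [0, 0, 0],
    [0, 0, 0],
    [0, 0, 0],
    [0, 0, 0]
  ],
  "claw": 0,
  "force": 60
}}

```text
clock: 5.3
tcp_pos: [0.4412, 0.2641, 0.0613]
ee_rot: [0.0, 0.733, -0.68, -0.0]
wrist_force: [0.8, -0.1, 0.7]
finger_gap: 0.011
```

```bash
python3 -c "
from h import *
rep()"
```

```text
t 5.3 tcp [0.4412 0.2641 0.0613] xyaw -85.71 tilt [-1.e-04 -0.e+00 -1.e+00] gap 0.011 F [ 0.79 -0.08  0.67] q [-0.13  0.46 -0.63  1.96  0.36  0.84 -2.46]
```

```bash
python3 -c "
from h import *
rep(); snap('wrist','w3');snap('scene','s3'); rep()
s=load('s3'); cv2.imwrite('pics/c5.png',cv2.resize(s['pixels'][120:260,260:420,::-1],None,fx=4,fy=4,interpolation=cv2.INTER_CUBIC))"
```

```text
t 5.3 tcp [0.4412 0.2641 0.0613] xyaw -85.71 tilt [-1.e-04 -0.e+00 -1.e+00] gap 0.011 F [ 0.79 -0.08  0.67] q [-0.13  0.46 -0.63  1.96  0.36  0.84 -2.46]
t 5.4 tcp [0.4412 0.2641 0.0613] xyaw -85.71 tilt [ 0. -0. -1.] gap 0.0034 F [-0.94  0.17 -0.01] q [-0.13  0.46 -0.63  1.96  0.36  0.84 -2.46]
```

View pics/w3.png

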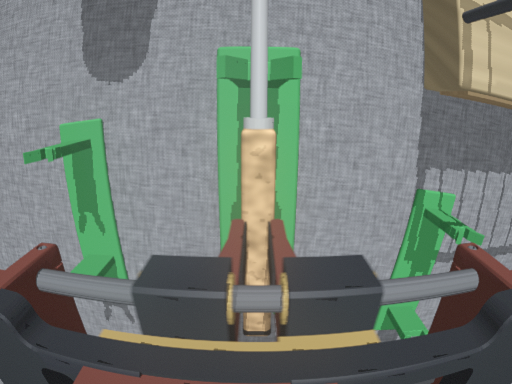

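View pics/c5.png

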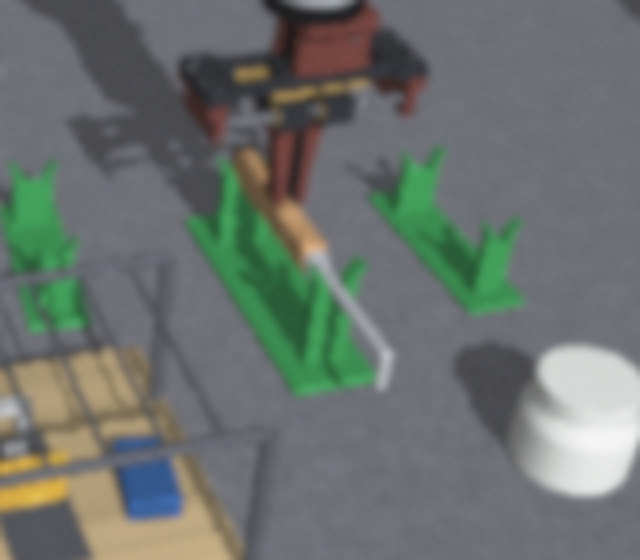

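```bash
python3 -c "
from h import *
rep(); snap('wrist','w4');s=snap('scene','s4'); rep()
im=s['pixels'][:,:,::-1].copy(); im=cv2.resize(im[140:230,290:380],None,fx=6,fy=6,interpolation=cv2.INTER_CUBIC)
for p,c in [([.4412,.2641,.0613],(0,0,255)),([.4412,.2641,.0803],(255,0,0)),([.6215,.2765,.05],(255,255,0)),([.6215,.2765,.085],(255,255,0))]:
  u,v=proj(s,p); print(u,v); cv2.circle(im,(int((u-290)*6),int((v-140)*6)),4,c,1)
cv2.imwrite('pics/c6.png',im)
w=load('w4'); cv2.imwrite('pics/c7.png',cv2.resize(w['pixels'][200:350,180:330,::-1],None,fx=4,fy=4,interpolation=cv2.INTER_CUBIC))"
```

```text
t 5.4 tcp [0.4412 0.2641 0.0613] xyaw -85.71 tilt [ 0. -0. -1.] gap 0.0034 F [-0.94  0.17 -0.01] q [-0.13  0.46 -0.63  1.96  0.36  0.84 -2.46]
t 5.5 tcp [0.4412 0.2641 0.0613] xyaw -85.71 tilt [-0. -0. -1.] gap 0.0003 F [0.21 0.   0.21] q [-0.13  0.46 -0.63  1.96  0.36  0.84 -2.46]
329.70679121564103 177.91566854439634
330.4047874174559 173.06517338128805
354.5750716098604 216.09322779134502
356.5510956995122 206.73409898553456
```

View pics/c6.png

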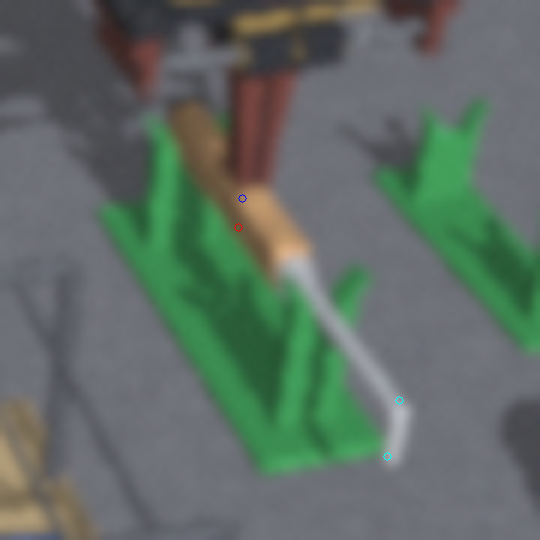

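View pics/c7.png

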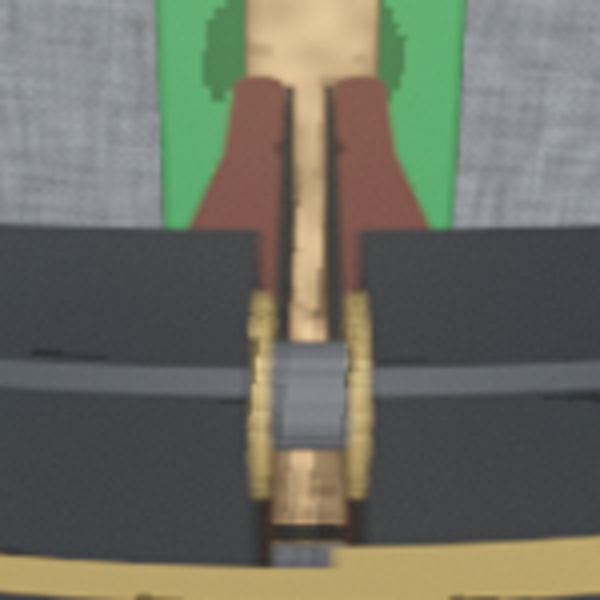

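```bash
python3 -c "
from h import *
s=load('scene0')
for z in [.188,.208,.228]:
  for d in [-.05,.05]: print(z,d,np.round(proj(s,[.2286+.366*d,-.5812-.93*d,z]),1))
cv2.imwrite('pics/c8.png',cv2.resize(s['pixels'][60:160,0:120,::-1],None,fx=6,fy=6,interpolation=cv2.INTER_CUBIC))
s=load('s4')
for z in [.06,.08,.09,.1,.11]: print(z,np.round(proj(s,[.4412,.2641,z]),1))
t=snap('top','t5'); cv2.imwrite('pics/c9.png',cv2.resize(t['pixels'][170:290,100:260,::-1],None,fx=5,fy=5,interpolation=cv2.INTER_CUBIC)) 
print(proj(t,[.4412,.2641,.061]))"
```

```text
0.188 -0.05 [ 71.1 131.9]
0.188 0.05 [ 36.6 140.2]
0.208 -0.05 [ 69.1 126.2]
0.208 0.05 [ 34.1 134.4]
0.228 -0.05 [ 67.  120.4]
0.228 0.05 [ 31.6 128.5]
0.06 [329.7 178.2]
0.08 [330.4 173.1]
0.09 [330.8 170.6]
0.1 [331.1 167.9]
0.11 [331.5 165.3]
(np.float64(162.02933357424376), np.float64(238.5665153293279))
```

View pics/c8.png

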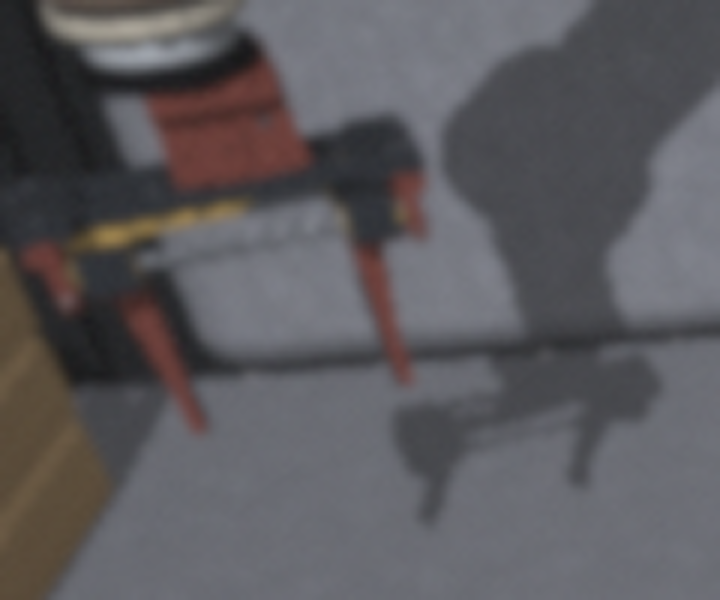

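View pics/c9.png

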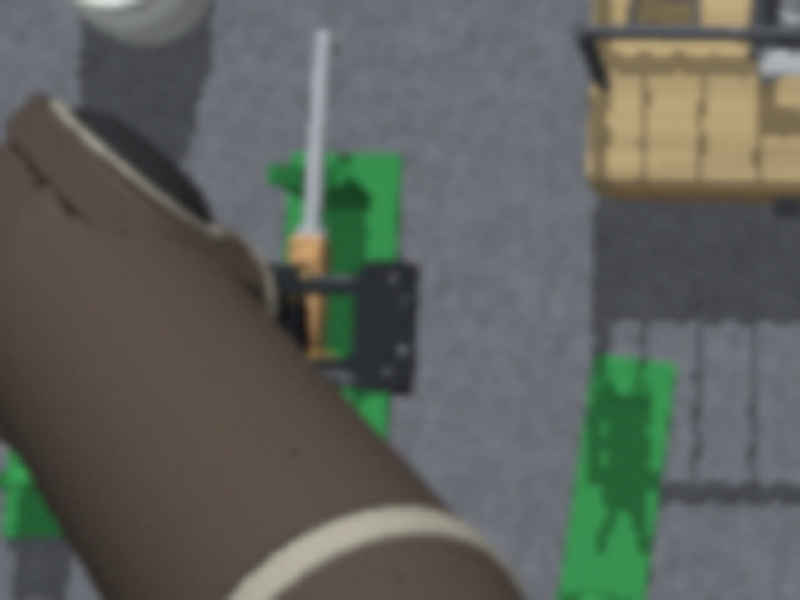

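The fingers shut to zero just above the handle. In the scene view the fingertips are at (331.2,170.3), which is z≈0.091, while the reported TCP z is 0.061. The start picture shows the same offset: tips at (33.5,132) and (67.5,123.5) give z≈0.216, against 0.188 reported. So the real tips are about 29 mm higher than reported, with no visible xy offset. I'll reopen and go 30 mm lower; the base plate leaves room for that.

{"name": "jog_arm", "arguments": {
  "delta_pos": [
    [0, 0, -0.03],
    [0, 0, 0],
    [0, 0, 0],
    [0, 0, 0],
    [0, 0, 0],
    [0, 0, 0],
    [0, 0, 0],
    [0, 0, 0],
    [0, 0, 0]
  ],
  "delta_rot": [
    [0, 0, 0],
    [0, 0, 0],
    [0, 0, 0],
    [0, 0, 0],
    [0, 0, 0],
    [0, 0, 0],
    [0, 0, 0],
    [0, 0, 0],
    [0, 0, 0]
  ],
  "claw": 0.7
}}

```text
clock: 6.45
tcp_pos: [0.4412, 0.2641, 0.0658]
ee_rot: [0.0, 0.733, -0.68, -0.0]
wrist_force: [0.5, -0.4, 0.1]
finger_gap: 0.0613
```

```bash
python3 -c "
from h import *
rep(); s=snap('scene','s5'); snap('wrist','w5')
cv2.imwrite('pics/c10.png',cv2.resize(s['pixels'][140:230,290:380,::-1],None,fx=6,fy=6,interpolation=cv2.INTER_CUBIC))"
```

```text
t 6.45 tcp [0.4412 0.2641 0.0658] xyaw -85.72 tilt [-0. -0. -1.] gap 0.0613 F [ 0.49 -0.44  0.08] q [-0.13  0.45 -0.64  1.96  0.36  0.84 -2.46]
```

View pics/c10.png

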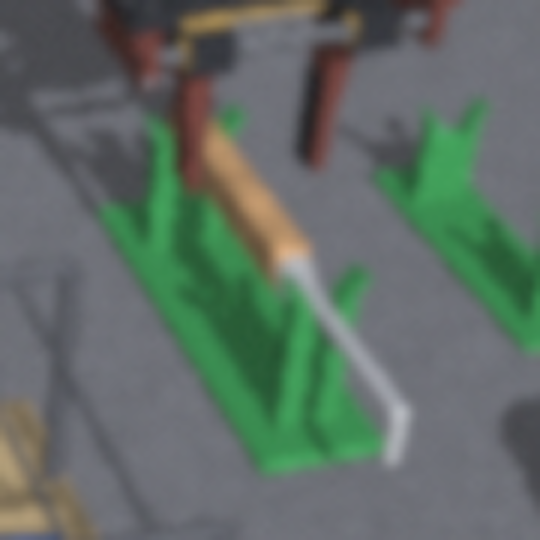

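View pics/w5.png

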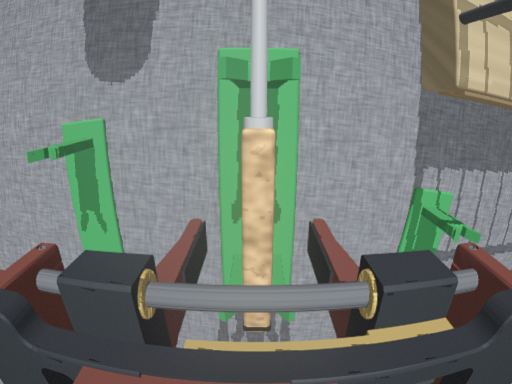

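```bash
python3 -c "
from h import *
w=load('w5'); s=load('s5')
for z in (.066,.08,.09,.1): print(z,[onz(w,u,222,z,True).round(4).tolist() for u in (200,317)])
def tri(a,b):
  (o1,d1),(o2,d2)=a,b; A=np.array([d1,-d2]).T; k=np.linalg.lstsq(A,o2-o1,rcond=None)[0]; return (o1+k[0]*d1).round(4),(o2+k[1]*d2).round(4)
print(tri(ray(w,202,221,True),ray(s,322,170.8)))
print(tri(ray(w,315,221,True),ray(s,342.8,167.2)))
print(state()['tcp_pos'])
"
```

```text
0.066 [[0.4331, 0.3038, 0.066], [0.4393, 0.22, 0.066]]
0.08 [[0.4391, 0.3013, 0.08], [0.4449, 0.2235, 0.08]]
0.09 [[0.4434, 0.2996, 0.09], [0.4488, 0.226, 0.09]]
0.1 [[0.4477, 0.2978, 0.1], [0.4528, 0.2285, 0.1]]
(array([0.4368, 0.3012, 0.0726]), array([0.4136, 0.2461, 0.073 ]))
(array([0.4766, 0.2442, 0.1593]), array([0.5031, 0.273 , 0.1419]))
[0.44121995 0.26409937 0.06580556]
```

```bash
python3 -c "
from h import *
w=load('w5'); s=load('s5')
def tri(a,b):
  (o1,d1),(o2,d2)=a,b; A=np.array([d1,-d2]).T; k=np.linalg.lstsq(A,o2-o1,rcond=None)[0]; return (o1+k[0]*d1).round(4),(o2+k[1]*d2).round(4)
print(tri(ray(w,202,221,True),ray(s,342.8,167.2)))
print(tri(ray(w,315,221,True),ray(s,322,170.8)))
"
```

```text
(array([0.4509, 0.2956, 0.1058]), array([0.4522, 0.298 , 0.1056]))
(array([0.4538, 0.2301, 0.1012]), array([0.4533, 0.2295, 0.1015]))
```

Triangulated, the real tips are about 0.10 high (front corners x≈0.452, so xy is correct), which makes the z offset about 0.034. Descending 38 mm in small rows.

{"name": "jog_arm", "arguments": {
  "delta_pos": [
    [0, 0, 0.07],
    [0, 0, 0.07],
    [0, 0, 0.07],
    [0, 0, 0.045],
    [0, 0, 0],
    [0, 0, 0]
  ],
  "delta_rot": [
    [0, 0, 0],
    [0, 0, 0],
    [0, 0, 0],
    [0, 0, 0],
    [0, 0, 0],
    [0, 0, 0]
  ]
}}

```text
clock: 7.15
tcp_pos: [0.4411, 0.2642, 0.0274]
ee_rot: [0.0, 0.733, -0.68, -0.0]
wrist_force: [0.3, -0.2, 0.2]
finger_gap: 0.0616
```

{"name": "jog_arm", "arguments": {
  "delta_pos": [
    [0, 0, 0],
    [0, 0, 0],
    [0, 0, 0],
    [0, 0, 0],
    [0, 0, 0],
    [0, 0, 0],
    [0, 0, 0],
    [0, 0, 0],
    [0, 0, 0],
    [0, 0, 0]
  ],
  "delta_rot": [
    [0, 0, 0],
    [0, 0, 0],
    [0, 0, 0],
    [0, 0, 0],
    [0, 0, 0],
    [0, 0, 0],
    [0, 0, 0],
    [0, 0, 0],
    [0, 0, 0],
    [0, 0, 0]
  ],
  "claw": 0,
  "force": 60
}}

```text
clock: 8.15
tcp_pos: [0.4413, 0.2641, 0.0277]
ee_rot: [-0.0, 0.733, -0.68, 0.0]
wrist_force: [-0.1, -0.6, 2.8]
finger_gap: 0.0197
```

```bash
python3 -c "
from h import *
rep(); s=snap('scene','s6'); w=snap('wrist','w6')
a=cv2.resize(s['pixels'][140:230,290:380,::-1],(400,400),interpolation=cv2.INTER_CUBIC);b=cv2.resize(w['pixels'][200:350,180:330,::-1],(400,400),interpolation=cv2.INTER_CUBIC)
cv2.imwrite('pics/c11.png',np.hstack([a,b]))"
```

```text
t 8.15 tcp [0.4413 0.2641 0.0277] xyaw -85.71 tilt [ 1.e-04 -0.e+00 -1.e+00] gap 0.0197 F [-0.15 -0.57  2.76] q [-0.16  0.51 -0.6   1.99  0.41  0.77 -2.5 ]
```

View pics/c11.png

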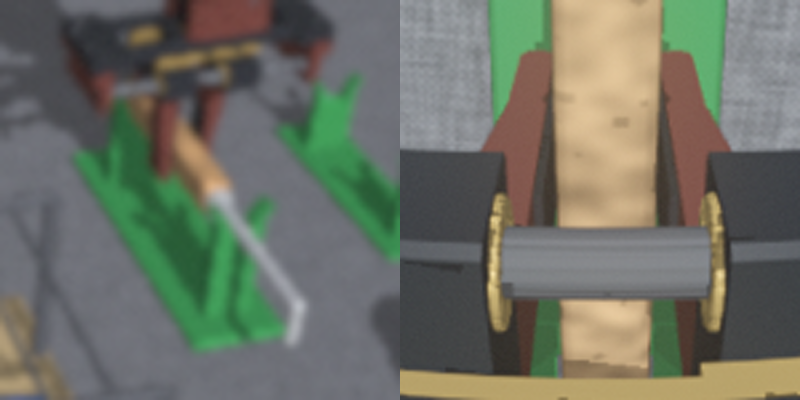

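Gripped: gap 19.7 mm, which matches the cork width, with pads on the handle. The rod axis sits at reported TCP z + 0.052, and the release pose is (0.4413, 0.2641, 0.0277). Lifting.

{"name": "jog_arm", "arguments": {
  "delta_pos": [
    [0, 0, -0.05],
    [0, 0, -0.1],
    [0, 0, -0.15],
    [0, 0, -0.15],
    [0, 0, -0.15],
    [0, 0, -0.15],
    [0, 0, -0.1],
    [0, 0, 0],
    [0, 0, 0],
    [0, 0, 0]
  ],
  "delta_rot": [
    [0, 0, 0],
    [0, 0, 0],
    [0, 0, 0],
    [0, 0, 0],
    [0, 0, 0],
    [0, 0, 0],
    [0, 0, 0],
    [0, 0, 0],
    [0, 0, 0],
    [0, 0, 0]
  ]
}}

```text
clock: 9.25
tcp_pos: [0.4407, 0.2636, 0.1544]
ee_rot: [0.001, 0.733, -0.68, -0.0]
wrist_force: [0.3, -0.4, -1.4]
finger_gap: 0.0193
```

```bash
python3 -c "
from h import *
rep(); s=snap('scene','s7'); w=snap('wrist','w7'); print(to([.3864,-.0184,.155]), to([.3864,-.0184,.088]))"
```

```text
t 9.25 tcp [0.4407 0.2636 0.1544] xyaw -85.72 tilt [-1.1e-03 -7.0e-04 -1.0e+00] gap 0.0193 F [ 0.33 -0.44 -1.42] q [-0.07  0.34 -0.69  1.87  0.25  1.02 -2.36]
[ 1.8489  0.5019 -0.0032] [1.8486 0.5013 0.4435]
```

View pics/s7.png

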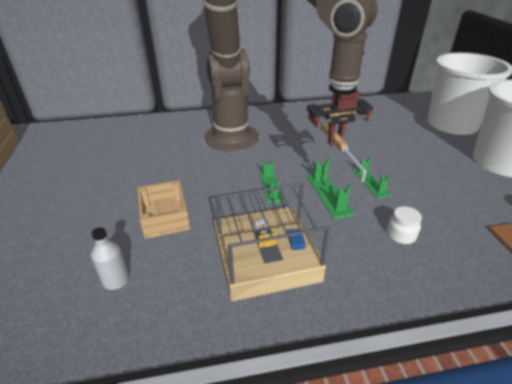

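View pics/w7.png

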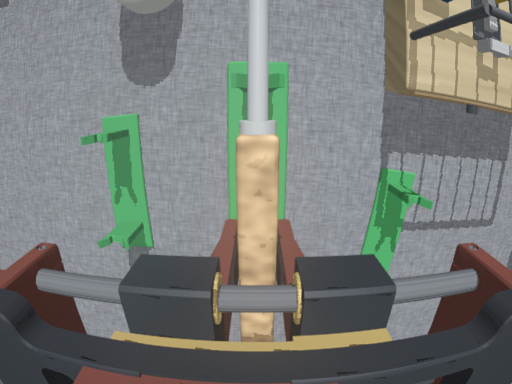

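The rod is lifted level in both views. The empty stand is visible at wrist (258,150). Backing off, then moving across in front of the guard.

{"name": "jog_arm", "arguments": {
  "delta_pos": [
    [0, 0.2, 0],
    [0, 0.3, 0],
    [0.1, 0, 0],
    [0.25, 0, 0],
    [0.25, 0, 0],
    [0.25, 0, 0],
    [0.25, 0, 0],
    [0.25, 0, 0],
    [0.25, 0, 0],
    [0.15, 0, 0],
    [0.1, 0, 0],
    [0, 0, 0],
    [0, 0, 0]
  ],
  "delta_rot": [
    [0, 0, 0],
    [0, 0, 0],
    [0, 0, 0],
    [0, 0, 0],
    [0, 0, 0],
    [0, 0, 0],
    [0, 0, 0],
    [0, 0, 0],
    [0, 0, 0],
    [0, 0, 0],
    [0, 0, 0],
    [0, 0, 0],
    [0, 0, 0]
  ]
}}

```text
clock: 10.65
tcp_pos: [0.3869, -0.0177, 0.1548]
ee_rot: [0.0, 0.733, -0.68, -0.0]
wrist_force: [0.9, -0.3, -2.3]
finger_gap: 0.0192
```

```bash
python3 -c "
from h import *
rep(); w=snap('wrist','w8'); print(to([.3864,-.0184,.088]))"
```

```text
t 10.65 tcp [ 0.3869 -0.0177  0.1548] xyaw -85.73 tilt [-8.e-04  5.e-04 -1.e+00] gap 0.0192 F [ 0.86 -0.31 -2.32] q [ 0.43  0.07 -0.52  2.14  0.04  0.94 -1.62]
[0.0073 0.0041 0.4457]
```

View pics/w8.png

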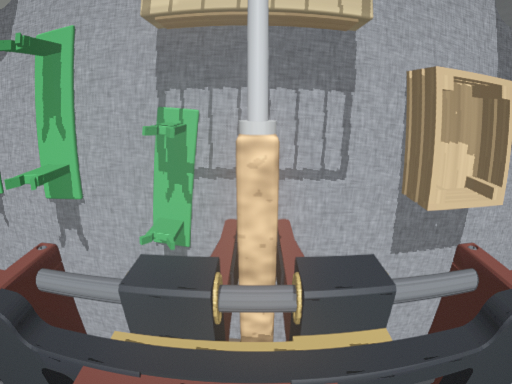

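The rod lines up with the locker's middle: front edge u 143–370, shaft u≈258. Lowering to rod height 0.14, then checking the hook from the scene camera.

{"name": "jog_arm", "arguments": {
  "delta_pos": [
    [0, 0, 0.15],
    [0, 0, 0.15],
    [0, 0, 0.14],
    [0, 0, 0],
    [0, 0, 0],
    [0, 0, 0]
  ],
  "delta_rot": [
    [0, 0, 0],
    [0, 0, 0],
    [0, 0, 0],
    [0, 0, 0],
    [0, 0, 0],
    [0, 0, 0]
  ]
}}

```text
clock: 11.3
tcp_pos: [0.388, -0.0177, 0.09]
ee_rot: [-0.0, 0.733, -0.68, 0.001]
wrist_force: [0.5, -0.2, -1.5]
finger_gap: 0.0196
```

```bash
python3 -c "
from h import *
rep(); s=snap('scene','s9'); t=snap('top','t9')
R=T.from_euler('z',4,degrees=True).as_matrix(); C=np.array([.6757,.0018,0])
for p in [(-110,0,140),(-110,0,108),(18,0,100),(-60,0,186),(-60,112,186),(-60,-112,186)]:
  print(p,np.round(proj(s,C+R@(np.array(p)/1000)),1),np.round(proj(t,C+R@(np.array(p)/1000)),1))
cv2.imwrite('pics/c12.png',cv2.resize(s['pixels'][140:310,200:340,::-1],None,fx=4,fy=3.5,interpolation=cv2.INTER_CUBIC))
cv2.imwrite('pics/c13.png',cv2.resize(t['pixels'][100:260,200:310,::-1],None,fx=5,fy=3.7,interpolation=cv2.INTER_CUBIC))
"
```

```text
t 11.3 tcp [ 0.388  -0.0177  0.09  ] xyaw -85.67 tilt [ 0.0014  0.     -1.    ] gap 0.0196 F [ 0.51 -0.15 -1.46] q [ 0.39  0.18 -0.52  2.22  0.13  0.77 -1.7 ]
(-110, 0, 140) [254.4 191. ] [258.5 198.4]
(-110, 0, 108) [254.5 200.2] [258.4 200.6]
(18, 0, 100) [267.1 233.1] [258.7 158.1]
(-60, 0, 186) [259.1 188.1] [258.7 176.7]
(-60, 112, 186) [300.5 181.5] [216.6 176.3]
(-60, -112, 186) [215.7 195.1] [300.8 177.1]
```

View pics/c12.png

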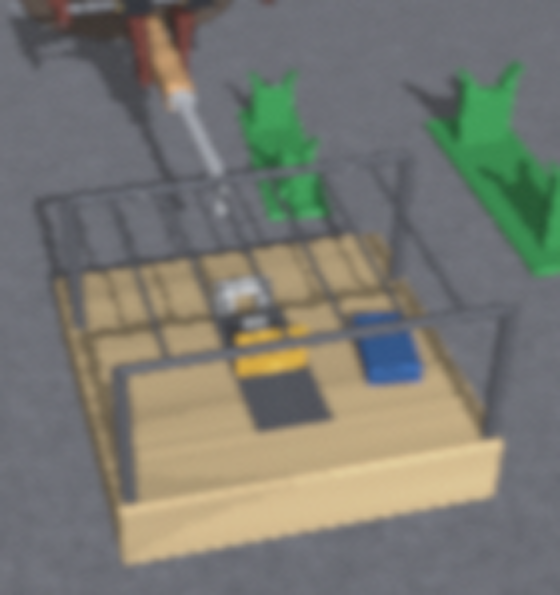

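View pics/c13.png

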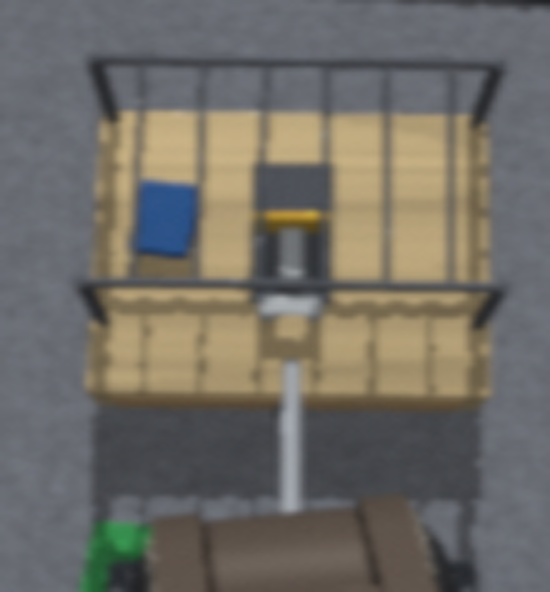

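The hook end shows at scene (255,200.6), against a predicted (254.5,200.2), and at top (258.2,197.8), which also agrees. The geometry holds. Sliding in 150 mm under the roof, above the tab.

{"name": "jog_arm", "arguments": {
  "delta_pos": [
    [0, -0.07, 0],
    [0, -0.13, 0],
    [0, -0.13, 0],
    [0, -0.13, 0],
    [0, -0.13, 0],
    [0, -0.13, 0],
    [0, -0.13, 0],
    [0, -0.1, 0],
    [0, -0.05, 0],
    [0, 0, 0],
    [0, 0, 0],
    [0, 0, 0]
  ],
  "delta_rot": [
    [0, 0, 0],
    [0, 0, 0],
    [0, 0, 0],
    [0, 0, 0],
    [0, 0, 0],
    [0, 0, 0],
    [0, 0, 0],
    [0, 0, 0],
    [0, 0, 0],
    [0, 0, 0],
    [0, 0, 0],
    [0, 0, 0]
  ]
}}

```text
clock: 12.6
tcp_pos: [0.536, -0.0072, 0.0891]
ee_rot: [0.0, 0.733, -0.68, -0.0]
wrist_force: [-0.8, -0.0, -2.3]
finger_gap: 0.0199
```

```bash
cat > v.py <<'E'
from h import *
import sys
n=sys.argv[1]
rep(); s=snap('scene','s'+n); w=snap('wrist','w'+n)
R=T.from_euler('z',4,degrees=True).as_matrix(); C=np.array([.6757,.0018,0])
tc=state()['tcp_pos']; g=R.T@(tc-C); print('grip local mm',(g*1000).round(1),'prong x',(g[0]*1000+180).round(1),'rod z',tc[2]+.052)
cv2.imwrite('pics/a%s.png'%n,np.hstack([cv2.resize(s['pixels'][175:285,205:335,::-1],(520,480),interpolation=cv2.INTER_CUBIC),cv2.resize(w['pixels'][0:200,190:320,::-1],(280,480),interpolation=cv2.INTER_CUBIC)]))
E
python3 v.py 10
```

```text
t 12.6 tcp [ 0.536  -0.0072  0.0891] xyaw -85.72 tilt [-5.e-04 -3.e-04 -1.e+00] gap 0.0199 F [-0.81 -0.04 -2.29] q [ 0.29  0.42 -0.47  1.89  0.24  0.89 -1.79]
grip local mm [-139.7    0.8   89.2] prong x 40.3 rod z 0.14124875919682392
```

View pics/a10.png

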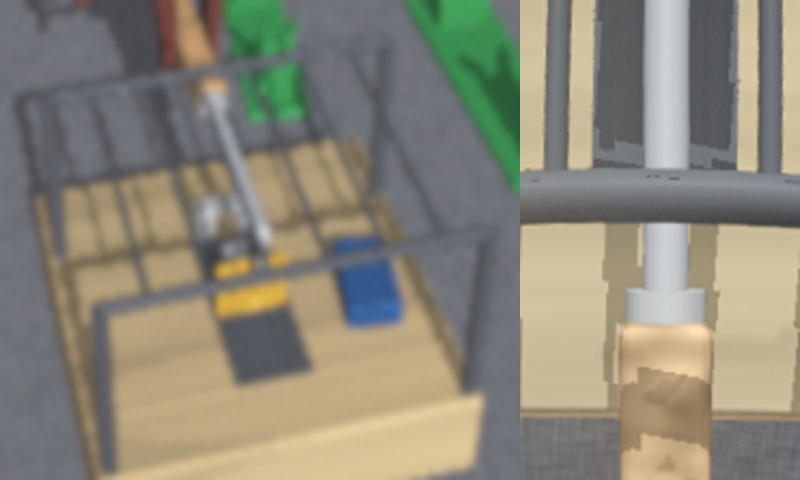

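```bash
python3 - <<'E'
from h import *
s=load('s10'); R=T.from_euler('z',4,degrees=True).as_matrix(); C=np.array([.6757,.0018,0])
im=cv2.resize(s['pixels'][205:255,240:300,::-1],None,fx=12,fy=12,interpolation=cv2.INTER_CUBIC)
for p,c in [((40.3,.8,141),(0,0,255)),((40.3,.8,109),(0,0,255)),((18,-23,100),(255,0,0)),((18,23,100),(255,0,0)),((18,-23,62),(255,0,0)),((18,23,62),(255,0,0)),((-52,0,85),(0,255,0))]:
    u,v=proj(s,C+R@(np.array(p)/1000)); print(p,u,v); cv2.circle(im,(int((u-240)*12+6),int((v-205)*12+6)),6,c,2)
cv2.imwrite('pics/c14.png',im)
E
```

```text
(40.3, 0.8, 141) 270.14919422957047 226.97104977269262
(40.3, 0.8, 109) 269.9129400074452 236.50326856229574
(18, -23, 100) 258.3002885538121 234.78116421663498
(18, 23, 100) 275.76693205927404 231.5216763295399
(18, -23, 62) 258.323031322707 245.41925653100722
(18, 23, 62) 275.36443216809636 242.13533080403303
(-52, 0, 85) 259.8969568326597 219.77416431086283
```

View pics/c14.png

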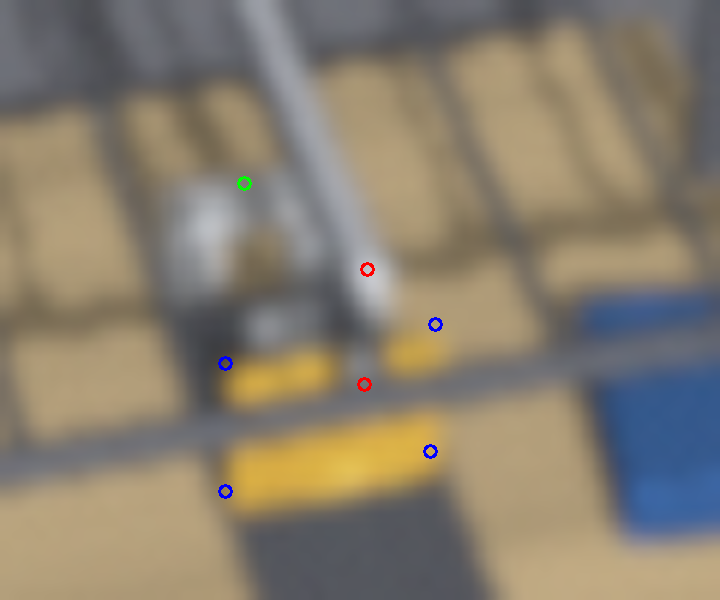

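The prong occludes the tab at crop (365,375), so it is on the far side, as needed. The tab is seen slightly lower than predicted, so it may sit a few mm further back. I'll go 6 mm further in, then lower 28 mm.

{"name": "jog_arm", "arguments": {
  "delta_pos": [
    [0, -0.04, 0],
    [0, 0, 0],
    [0, 0, 0.04],
    [0, 0, 0.05],
    [0, 0, 0.05],
    [0, 0, 0.05],
    [0, 0, 0],
    [0, 0, 0]
  ],
  "delta_rot": [
    [0, 0, 0],
    [0, 0, 0],
    [0, 0, 0],
    [0, 0, 0],
    [0, 0, 0],
    [0, 0, 0],
    [0, 0, 0],
    [0, 0, 0]
  ]
}}

```text
clock: 13.5
tcp_pos: [0.5425, -0.0065, 0.0603]
ee_rot: [0.0, 0.733, -0.68, -0.0]
wrist_force: [-0.1, 0.5, -1.9]
finger_gap: 0.0197
```

```bash
python3 v.py 11; python3 -c "
from h import *
s=load('s11'); cv2.imwrite('pics/c15.png',cv2.resize(s['pixels'][205:255,240:300,::-1],None,fx=12,fy=12,interpolation=cv2.INTER_CUBIC))"
```

```text
t 13.5 tcp [ 0.5425 -0.0065  0.0603] xyaw -85.71 tilt [-7.e-04  1.e-04 -1.e+00] gap 0.0197 F [-0.1   0.5  -1.89] q [ 0.27  0.46 -0.45  1.9   0.27  0.83 -1.81]
grip local mm [-133.     1.    60.8] prong x 47.0 rod z 0.11278606360532305
```

View pics/c15.png

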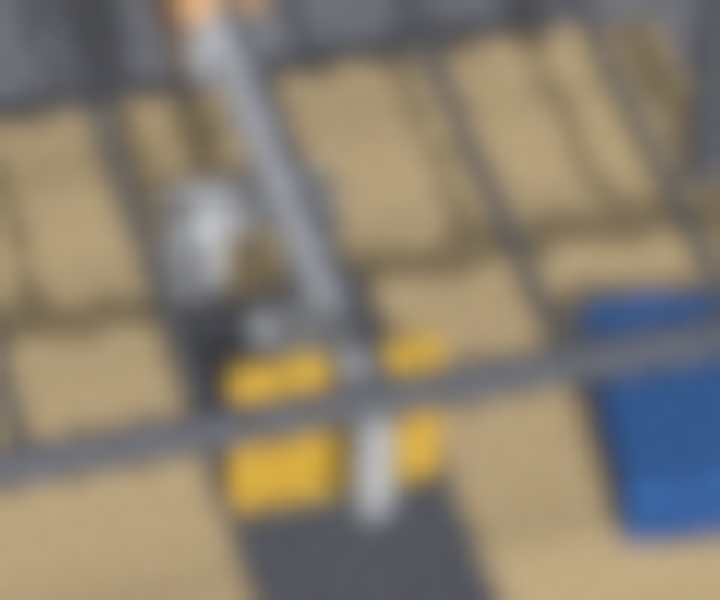

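The prong is now well behind the tab (crop 375,400–520), with no contact force. Drawing 40 mm slowly, still short of the earliest possible stop.

{"name": "jog_arm", "arguments": {
  "delta_pos": [
    [0, 0.02, 0],
    [0, 0.02, 0],
    [0, 0.02, 0],
    [0, 0.02, 0],
    [0, 0.02, 0],
    [0, 0.02, 0],
    [0, 0.02, 0],
    [0, 0.02, 0],
    [0, 0.02, 0],
    [0, 0.02, 0],
    [0, 0.02, 0],
    [0, 0.02, 0],
    [0, 0.02, 0]
  ],
  "delta_rot": [
    [0, 0, 0],
    [0, 0, 0],
    [0, 0, 0],
    [0, 0, 0],
    [0, 0, 0],
    [0, 0, 0],
    [0, 0, 0],
    [0, 0, 0],
    [0, 0, 0],
    [0, 0, 0],
    [0, 0, 0],
    [0, 0, 0],
    [0, 0, 0]
  ]
}}

```text
clock: 14.9
tcp_pos: [0.5038, -0.0094, 0.0607]
ee_rot: [-0.0, 0.733, -0.68, 0.0]
wrist_force: [4.2, 0.2, -2.6]
finger_gap: 0.02
```

```bash
python3 v.py 12; python3 -c "
from h import *
s=load('s12'); cv2.imwrite('pics/c16.png',cv2.resize(s['pixels'][205:255,240:300,::-1],None,fx=12,fy=12,interpolation=cv2.INTER_CUBIC))"
```

```text
t 14.9 tcp [ 0.5038 -0.0094  0.0607] xyaw -85.7 tilt [ 5.e-04  1.e-04 -1.e+00] gap 0.02 F [ 4.18  0.18 -2.6 ] q [ 0.3   0.41 -0.46  1.99  0.25  0.79 -1.81]
grip local mm [-172.8    0.7   60.6] prong x 7.2 rod z 0.11262505762329222
```

View pics/c16.png

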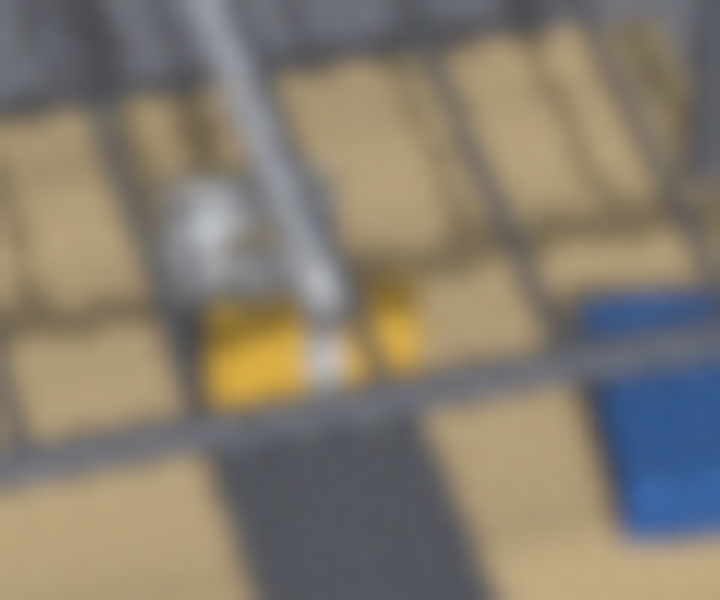

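The hook is moving the tab with 4.2 N, and the tab is near local 0. Continuing in finer steps.

{"name": "jog_arm", "arguments": {
  "delta_pos": [
    [0, 0.013, 0],
    [0, 0.013, 0],
    [0, 0.013, 0],
    [0, 0.013, 0]
  ],
  "delta_rot": [
    [0, 0, 0],
    [0, 0, 0],
    [0, 0, 0],
    [0, 0, 0]
  ]
}}

```text
clock: 15.4
tcp_pos: [0.4961, -0.01, 0.0606]
ee_rot: [-0.0, 0.733, -0.68, 0.0]
wrist_force: [3.8, 1.7, -2.9]
finger_gap: 0.0196
```

{"name": "jog_arm", "arguments": {
  "delta_pos": [
    [0, 0.007, 0],
    [0, 0.007, 0],
    [0, 0.007, 0]
  ],
  "delta_rot": [
    [0, 0, 0],
    [0, 0, 0],
    [0, 0, 0]
  ]
}}

```text
clock: 15.7
tcp_pos: [0.4929, -0.0102, 0.0606]
ee_rot: [-0.0, 0.733, -0.68, 0.0]
wrist_force: [4.1, 1.4, -2.2]
finger_gap: 0.0198
```

{"name": "jog_arm", "arguments": {
  "delta_pos": [
    [0, 0.007, 0],
    [0, 0.007, 0]
  ],
  "delta_rot": [
    [0, 0, 0],
    [0, 0, 0]
  ]
}}

```text
clock: 15.9
tcp_pos: [0.4908, -0.0104, 0.0606]
ee_rot: [-0.0, 0.733, -0.68, 0.0]
wrist_force: [3.9, 1.8, -2.5]
finger_gap: 0.0199
```

{"name": "jog_arm", "arguments": {
  "delta_pos": [
    [0, 0.007, 0],
    [0, 0.007, 0]
  ],
  "delta_rot": [
    [0, 0, 0],
    [0, 0, 0]
  ]
}}

```text
clock: 16.1
tcp_pos: [0.4887, -0.0105, 0.0606]
ee_rot: [-0.0, 0.733, -0.68, -0.0]
wrist_force: [4.8, 1.3, -2.5]
finger_gap: 0.0198
```

{"name": "jog_arm", "arguments": {
  "delta_pos": [
    [0, 0.005, 0],
    [0, 0.005, 0]
  ],
  "delta_rot": [
    [0, 0, 0],
    [0, 0, 0]
  ]
}}

```text
clock: 16.3
tcp_pos: [0.4872, -0.0107, 0.0606]
ee_rot: [0.0, 0.733, -0.68, 0.0]
wrist_force: [4.3, 0.6, -2.2]
finger_gap: 0.0194
```

{"name": "jog_arm", "arguments": {
  "delta_pos": [
    [0, 0.005, 0],
    [0, 0.005, 0]
  ],
  "delta_rot": [
    [0, 0, 0],
    [0, 0, 0]
  ]
}}

```text
clock: 16.5
tcp_pos: [0.4858, -0.0108, 0.0606]
ee_rot: [-0.0, 0.733, -0.68, 0.0]
wrist_force: [3.7, 0.9, -2.9]
finger_gap: 0.0198
```

{"name": "jog_arm", "arguments": {
  "delta_pos": [
    [0, 0.005, 0],
    [0, 0.005, 0]
  ],
  "delta_rot": [
    [0, 0, 0],
    [0, 0, 0]
  ]
}}

```text
clock: 16.7
tcp_pos: [0.4842, -0.0109, 0.0606]
ee_rot: [0.0, 0.733, -0.68, 0.0]
wrist_force: [4.1, 1.3, -3.1]
finger_gap: 0.0197
```

{"name": "jog_arm", "arguments": {
  "delta_pos": [
    [0, 0.005, 0],
    [0, 0.005, 0]
  ],
  "delta_rot": [
    [0, 0, 0],
    [0, 0, 0]
  ]
}}

```text
clock: 16.9
tcp_pos: [0.4827, -0.011, 0.0606]
ee_rot: [0.0, 0.733, -0.68, 0.0]
wrist_force: [4.6, 1.8, -2.1]
finger_gap: 0.0196
```

{"name": "jog_arm", "arguments": {
  "delta_pos": [
    [0, 0.005, 0],
    [0, 0.005, 0]
  ],
  "delta_rot": [
    [0, 0, 0],
    [0, 0, 0]
  ]
}}

```text
clock: 17.1
tcp_pos: [0.4812, -0.0111, 0.0606]
ee_rot: [0.0, 0.733, -0.68, -0.0]
wrist_force: [3.9, 1.4, -2.7]
finger_gap: 0.0197
```

{"name": "jog_arm", "arguments": {
  "delta_pos": [
    [0, 0.005, 0],
    [0, 0.005, 0]
  ],
  "delta_rot": [
    [0, 0, 0],
    [0, 0, 0]
  ]
}}

```text
clock: 17.3
tcp_pos: [0.4797, -0.0113, 0.0606]
ee_rot: [-0.0, 0.733, -0.68, 0.0]
wrist_force: [4.3, 1.9, -2.3]
finger_gap: 0.0195
```

{"name": "jog_arm", "arguments": {
  "delta_pos": [
    [0, 0.005, 0],
    [0, 0.005, 0]
  ],
  "delta_rot": [
    [0, 0, 0],
    [0, 0, 0]
  ]
}}

```text
clock: 17.5
tcp_pos: [0.4782, -0.0114, 0.0606]
ee_rot: [-0.0, 0.733, -0.68, 0.0]
wrist_force: [3.8, 1.8, -2.9]
finger_gap: 0.0194
```

{"name": "jog_arm", "arguments": {
  "delta_pos": [
    [0, 0.005, 0],
    [0, 0.005, 0]
  ],
  "delta_rot": [
    [0, 0, 0],
    [0, 0, 0]
  ]
}}

```text
clock: 17.7
tcp_pos: [0.4767, -0.0115, 0.0606]
ee_rot: [-0.0, 0.733, -0.68, 0.0]
wrist_force: [3.5, 1.7, -2.5]
finger_gap: 0.0196
```

{"name": "jog_arm", "arguments": {
  "delta_pos": [
    [0, 0.005, 0],
    [0, 0.005, 0]
  ],
  "delta_rot": [
    [0, 0, 0],
    [0, 0, 0]
  ]
}}

```text
clock: 17.9
tcp_pos: [0.4752, -0.0116, 0.0606]
ee_rot: [-0.0, 0.733, -0.68, 0.0]
wrist_force: [3.4, 2.2, -2.3]
finger_gap: 0.0196
```

{"name": "jog_arm", "arguments": {
  "delta_pos": [
    [0, 0.005, 0],
    [0, 0.005, 0]
  ],
  "delta_rot": [
    [0, 0, 0],
    [0, 0, 0]
  ]
}}

```text
clock: 18.1
tcp_pos: [0.474, -0.0117, 0.0606]
ee_rot: [-0.0, 0.733, -0.68, 0.0]
wrist_force: [6.7, 2.2, -4.2]
finger_gap: 0.0202
```

Force rises to 6.7 N with the TCP lagging, so the bolt has met the stop (tab at about −29 mm). Going in very small steps now.

{"name": "jog_arm", "arguments": {
  "delta_pos": [
    [0, 0.002, 0],
    [0, 0, 0]
  ],
  "delta_rot": [
    [0, 0, 0],
    [0, 0, 0]
  ]
}}

```text
clock: 18.3
tcp_pos: [0.474, -0.0117, 0.0607]
ee_rot: [-0.0, 0.733, -0.68, 0.0]
wrist_force: [5.5, 2.2, -4.2]
finger_gap: 0.02
```

{"name": "jog_arm", "arguments": {
  "delta_pos": [
    [0, 0.003, 0],
    [0, 0, 0]
  ],
  "delta_rot": [
    [0, 0, 0],
    [0, 0, 0]
  ]
}}

```text
clock: 18.5
tcp_pos: [0.474, -0.0116, 0.0608]
ee_rot: [-0.001, 0.733, -0.68, 0.001]
wrist_force: [7.4, 2.8, -4.7]
finger_gap: 0.0198
```

{"name": "jog_arm", "arguments": {
  "delta_pos": [
    [0, 0.005, 0],
    [0, 0, 0]
  ],
  "delta_rot": [
    [0, 0, 0],
    [0, 0, 0]
  ]
}}

```text
clock: 18.7
tcp_pos: [0.4741, -0.0116, 0.061]
ee_rot: [-0.001, 0.733, -0.68, 0.001]
wrist_force: [9.4, 0.3, -6.1]
finger_gap: 0.0198
```

{"name": "jog_arm", "arguments": {
  "delta_pos": [
    [0, 0.005, 0],
    [0, 0, 0]
  ],
  "delta_rot": [
    [0, 0, 0],
    [0, 0, 0]
  ]
}}

```text
clock: 18.9
tcp_pos: [0.474, -0.0116, 0.0611]
ee_rot: [-0.002, 0.733, -0.68, 0.001]
wrist_force: [11.7, 2.3, -7.6]
finger_gap: 0.0199
```

```bash
python3 v.py 13; python3 -c "
from h import *
s=load('s13'); cv2.imwrite('pics/c17.png',cv2.resize(s['pixels'][195:245,235:295,::-1],None,fx=12,fy=12,interpolation=cv2.INTER_CUBIC))"
```

```text
t 18.9 tcp [ 0.474  -0.0116  0.0611] xyaw -85.72 tilt [ 4.5e-03  8.0e-04 -1.0e+00] gap 0.0199 F [11.72  2.26 -7.57] q [ 0.32  0.36 -0.47  2.07  0.24  0.76 -1.8 ]
grip local mm [-202.1    0.7   61.1] prong x -22.1 rod z 0.1131024600950015
```

View pics/c17.png

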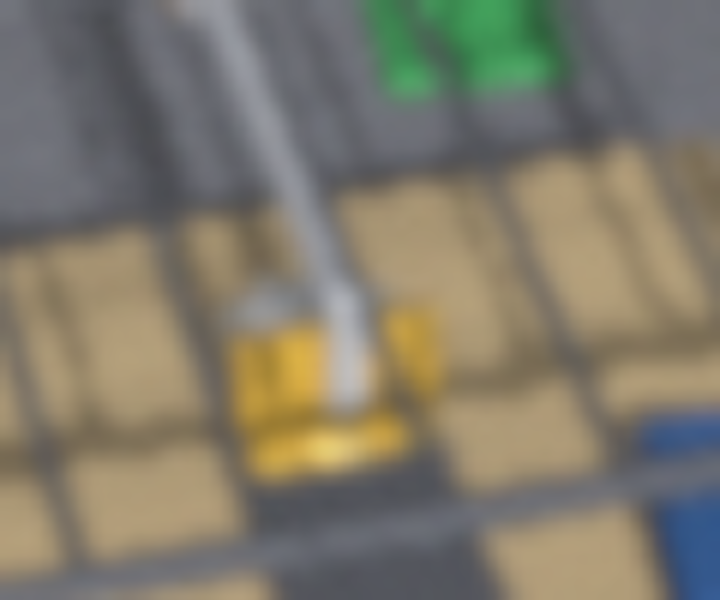

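View pics/w13.png

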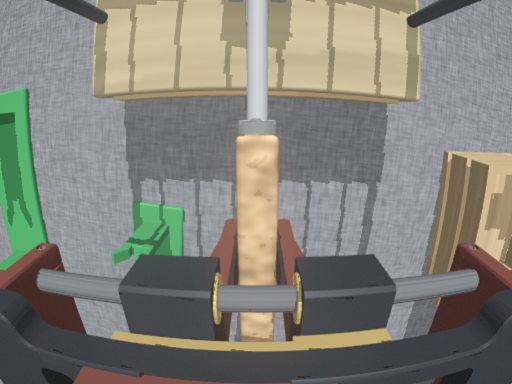

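{"name": "jog_arm", "arguments": {
  "delta_pos": [
    [0, 0.005, 0],
    [0, 0, 0],
    [0, 0, 0],
    [0, 0, 0],
    [0, 0, 0],
    [0, 0, 0]
  ],
  "delta_rot": [
    [0, 0, 0],
    [0, 0, 0],
    [0, 0, 0],
    [0, 0, 0],
    [0, 0, 0],
    [0, 0, 0]
  ]
}}

```text
clock: 19.6
tcp_pos: [0.474, -0.0116, 0.0612]
ee_rot: [-0.002, 0.733, -0.68, 0.002]
wrist_force: [14.0, 1.3, -7.4]
finger_gap: 0.0193
```

{"name": "jog_arm", "arguments": {
  "delta_pos": [
    [0, 0.002, 0],
    [0, 0, 0],
    [0, 0, 0],
    [0, 0, 0],
    [0, 0, 0]
  ],
  "delta_rot": [
    [0, 0, 0],
    [0, 0, 0],
    [0, 0, 0],
    [0, 0, 0],
    [0, 0, 0]
  ]
}}

```text
clock: 20.1
tcp_pos: [0.474, -0.0117, 0.0613]
ee_rot: [-0.003, 0.733, -0.68, 0.002]
wrist_force: [13.6, 1.6, -8.3]
finger_gap: 0.0193
```

Seated with about 14 N along x (about 15 N in total) for over a second. Backing the hook off forward, raising it, then withdrawing.

{"name": "jog_arm", "arguments": {
  "delta_pos": [
    [0, -0.02, 0],
    [0, -0.03, 0],
    [0, -0.04, 0],
    [0, 0, 0],
    [0, 0, -0.05],
    [0, 0, -0.07],
    [0, 0, -0.08],
    [0, 0, 0],
    [0, 0, 0]
  ],
  "delta_rot": [
    [0, 0, 0],
    [0, 0, 0],
    [0, 0, 0],
    [0, 0, 0],
    [0, 0, 0],
    [0, 0, 0],
    [0, 0, 0],
    [0, 0, 0],
    [0, 0, 0]
  ]
}}

```text
clock: 21.0
tcp_pos: [0.4843, -0.0111, 0.0913]
ee_rot: [-0.0, 0.733, -0.68, 0.001]
wrist_force: [0.5, -0.2, -3.2]
finger_gap: 0.0199
```

```bash
python3 v.py 14; python3 -c "
from h import *
s=load('s14'); cv2.imwrite('pics/c18.png',cv2.resize(s['pixels'][195:245,235:295,::-1],None,fx=12,fy=12,interpolation=cv2.INTER_CUBIC))"
```

```text
t 21.0 tcp [ 0.4843 -0.0111  0.0913] xyaw -85.73 tilt [ 1.4e-03 -4.0e-04 -1.0e+00] gap 0.0199 F [ 0.5  -0.22 -3.24] q [ 0.33  0.33 -0.49  2.01  0.21  0.84 -1.77]
grip local mm [-192.4    0.5   90.5] prong x -12.4 rod z 0.1425382779974806
```

View pics/c18.png

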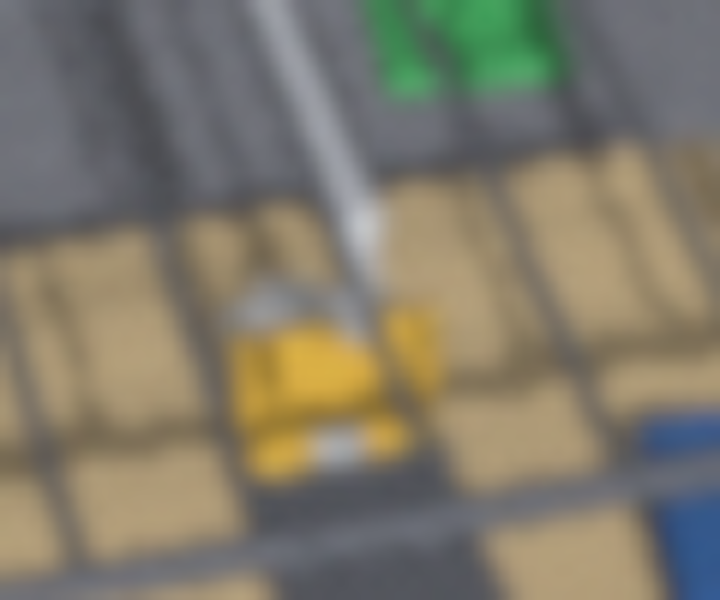

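```bash
python3 -c "
from h import *
s=load('s14');R=T.from_euler('z',4,degrees=True).as_matrix(); C=np.array([.6757,.0018,0])
for z in (142.5,110.5):
  u,v=proj(s,C+R@(np.array([-12.4,.5,z])/1000)); print((u-235)*12+6,(v-195)*12+6)"
```

```text
356.2096849856364 219.60998792577345
354.9761503003706 332.7799216517442
```

{"name": "jog_arm", "arguments": {
  "delta_pos": [
    [0, 0, -0.05],
    [0, 0, 0],
    [0, 0.1, 0],
    [0, 0.15, 0],
    [0, 0.15, 0],
    [0, 0.15, 0],
    [0, 0.1, 0],
    [0, 0, 0],
    [0, 0, 0]
  ],
  "delta_rot": [
    [0, 0, 0],
    [0, 0, 0],
    [0, 0, 0],
    [0, 0, 0],
    [0, 0, 0],
    [0, 0, 0],
    [0, 0, 0],
    [0, 0, 0],
    [0, 0, 0]
  ]
}}

```text
clock: 22.0
tcp_pos: [0.3875, -0.0183, 0.0985]
ee_rot: [-0.0, 0.733, -0.68, 0.001]
wrist_force: [0.8, 0.0, -1.9]
finger_gap: 0.0199
```

```bash
python3 v.py 15
```

```text
t 22.0 tcp [ 0.3875 -0.0183  0.0985] xyaw -85.72 tilt [ 1.3e-03 -2.0e-04 -1.0e+00] gap 0.0199 F [ 0.78  0.04 -1.87] q [ 0.41  0.16 -0.52  2.21  0.12  0.79 -1.69]
grip local mm [-288.5    0.3   98.3] prong x -108.5 rod z 0.1503124949700588
```

View pics/a15.png

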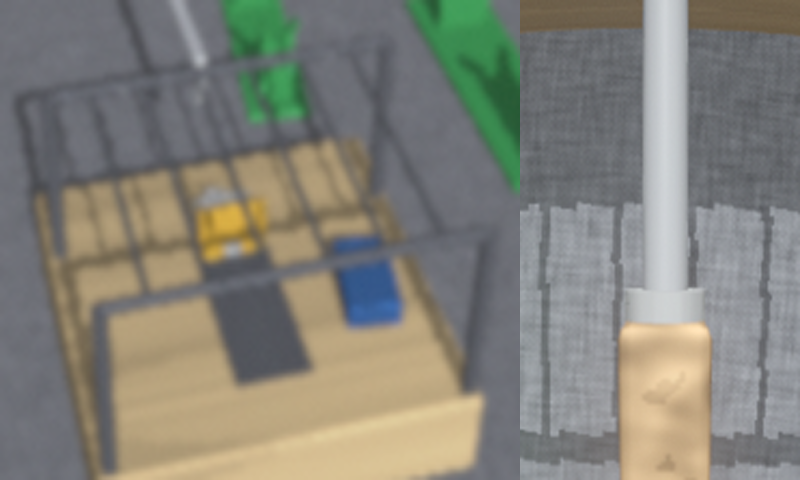

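The hook is out, and the pixels match the prediction, so the rod did not slip in the grip. The tab stays by the keeper. Returning to the stand along the same path.

{"name": "jog_arm", "arguments": {
  "delta_pos": [
    [0, 0, -0.2],
    [0, 0, -0.18],
    [-0.1, 0, 0],
    [-0.25, 0, 0],
    [-0.25, 0, 0],
    [-0.25, 0, 0],
    [-0.25, 0, 0],
    [-0.25, 0, 0],
    [-0.25, 0, 0],
    [-0.15, 0, 0],
    [-0.1, 0, 0],
    [0, -0.2, 0],
    [0, -0.3, 0],
    [0, 0, 0],
    [0, 0, 0],
    [0, 0, 0]
  ],
  "delta_rot": [
    [0, 0, 0],
    [0, 0, 0],
    [0, 0, 0],
    [0, 0, 0],
    [0, 0, 0],
    [0, 0, 0],
    [0, 0, 0],
    [0, 0, 0],
    [0, 0, 0],
    [0, 0, 0],
    [0, 0, 0],
    [0, 0, 0],
    [0, 0, 0],
    [0, 0, 0],
    [0, 0, 0],
    [0, 0, 0]
  ]
}}

```text
clock: 23.7
tcp_pos: [0.44, 0.2644, 0.1547]
ee_rot: [0.0, 0.733, -0.68, -0.0]
wrist_force: [-0.7, 0.1, -1.9]
finger_gap: 0.0196
```

```bash
python3 -c "
from h import *
rep(); snap('wrist','w16'); print(to([.4413,.2641,.0577]))"
```

```text
t 23.7 tcp [0.44   0.2644 0.1547] xyaw -85.68 tilt [-0.0013  0.     -1.    ] gap 0.0196 F [-0.66  0.12 -1.89] q [-0.05  0.34 -0.72  1.87  0.26  1.03 -2.38]
[ 0.0024 -0.0093  0.6484]
```

View pics/w16.png

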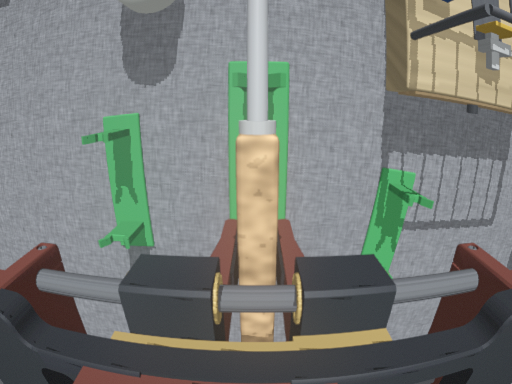

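The view is nearly identical to the one just after lifting. Descending to just above the rests.

{"name": "jog_arm", "arguments": {
  "delta_pos": [
    [0.002, -0.009, 0.15],
    [0, 0, 0.2],
    [0, 0, 0.15],
    [0, 0, 0.1],
    [0, 0, 0.05],
    [0, 0, 0],
    [0, 0, 0],
    [0, 0, 0]
  ],
  "delta_rot": [
    [0, 0, 0],
    [0, 0, 0],
    [0, 0, 0],
    [0, 0, 0],
    [0, 0, 0],
    [0, 0, 0],
    [0, 0, 0],
    [0, 0, 0]
  ]
}}

```text
clock: 24.55
tcp_pos: [0.4428, 0.2643, 0.0586]
ee_rot: [-0.001, 0.733, -0.68, 0.0]
wrist_force: [-0.2, -0.0, -1.5]
finger_gap: 0.0198
```

```bash
python3 -c "
from h import *
rep(); s=snap('scene','s17'); snap('wrist','w17'); print(to([.4413,.2641,.0285]))
a=cv2.resize(s['pixels'][140:230,290:380,::-1],(480,480),interpolation=cv2.INTER_CUBIC)
w=load('w17'); b=cv2.resize(w['pixels'][20:240,200:320,::-1],(300,480),interpolation=cv2.INTER_CUBIC)
cv2.imwrite('pics/a17.png',np.hstack([a,b]))"
```

```text
t 24.55 tcp [0.4428 0.2643 0.0586] xyaw -85.72 tilt [ 1.6e-03  7.0e-04 -1.0e+00] gap 0.0198 F [-0.15 -0.04 -1.53] q [-0.11  0.47 -0.66  1.96  0.38  0.84 -2.48]
[0.     0.0094 0.1993]
```

View pics/a17.png

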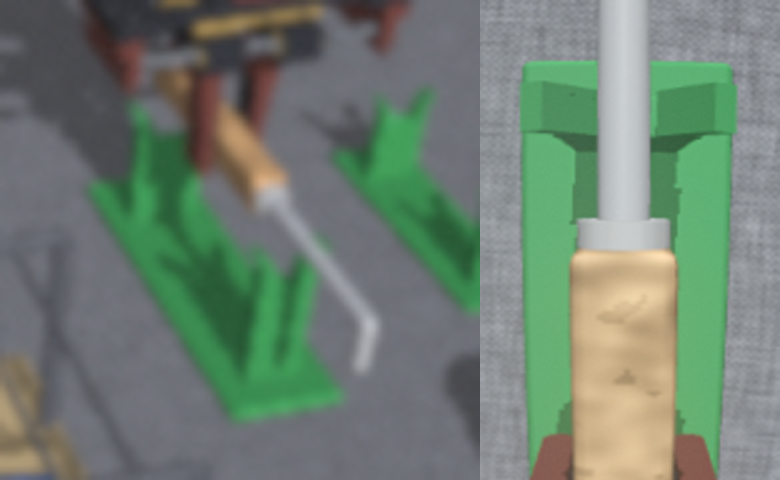

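The shaft is centred over the front notch. Lowering gently.

{"name": "jog_arm", "arguments": {
  "delta_pos": [
    [0, 0, 0.04],
    [0, 0, 0.04],
    [0, 0, 0.04],
    [0, 0, 0.03],
    [0, 0, 0.02],
    [0, 0, 0.01],
    [0, 0, 0],
    [0, 0, 0]
  ],
  "delta_rot": [
    [0, 0, 0],
    [0, 0, 0],
    [0, 0, 0],
    [0, 0, 0],
    [0, 0, 0],
    [0, 0, 0],
    [0, 0, 0],
    [0, 0, 0]
  ]
}}

```text
clock: 25.45
tcp_pos: [0.4422, 0.264, 0.0307]
ee_rot: [-0.0, 0.733, -0.68, 0.0]
wrist_force: [-0.5, -0.5, -1.4]
finger_gap: 0.0195
```

{"name": "jog_arm", "arguments": {
  "delta_pos": [
    [0, 0, 0.01],
    [0, 0, 0.007],
    [0, 0, 0],
    [0, 0, 0]
  ],
  "delta_rot": [
    [0, 0, 0],
    [0, 0, 0],
    [0, 0, 0],
    [0, 0, 0]
  ]
}}

```text
clock: 25.85
tcp_pos: [0.4421, 0.2639, 0.028]
ee_rot: [0.0, 0.733, -0.68, 0.0]
wrist_force: [-0.3, 0.3, -2.1]
finger_gap: 0.0196
```

{"name": "jog_arm", "arguments": {
  "delta_pos": [
    [0, 0, 0.005],
    [0, 0, 0],
    [0, 0, 0]
  ],
  "delta_rot": [
    [0, 0, 0],
    [0, 0, 0],
    [0, 0, 0]
  ]
}}

```text
clock: 26.15
tcp_pos: [0.4423, 0.2639, 0.0276]
ee_rot: [-0.0, 0.733, -0.68, 0.0]
wrist_force: [-1.7, -1.0, 5.4]
finger_gap: 0.0193
```

Contact at the original height (z 0.0276). The rod is seated, so I'm opening.

{"name": "jog_arm", "arguments": {
  "delta_pos": [
    [0, 0, 0],
    [0, 0, 0],
    [0, 0, 0],
    [0, 0, 0],
    [0, 0, 0],
    [0, 0, 0],
    [0, 0, 0],
    [0, 0, 0],
    [0, 0, 0],
    [0, 0, 0]
  ],
  "delta_rot": [
    [0, 0, 0],
    [0, 0, 0],
    [0, 0, 0],
    [0, 0, 0],
    [0, 0, 0],
    [0, 0, 0],
    [0, 0, 0],
    [0, 0, 0],
    [0, 0, 0],
    [0, 0, 0]
  ],
  "claw": 0.7
}}

```text
clock: 27.15
tcp_pos: [0.4422, 0.2639, 0.0273]
ee_rot: [-0.0, 0.733, -0.68, 0.0]
wrist_force: [-0.5, -0.5, -0.3]
finger_gap: 0.0613
```

```bash
python3 -c "
from h import *
rep(); snap('wrist','w18')"
```

```text
t 27.15 tcp [0.4422 0.2639 0.0273] xyaw -85.72 tilt [ 1.e-04 -0.e+00 -1.e+00] gap 0.0613 F [-0.51 -0.53 -0.28] q [-0.14  0.51 -0.63  1.98  0.43  0.78 -2.52]
```

View pics/w18.png

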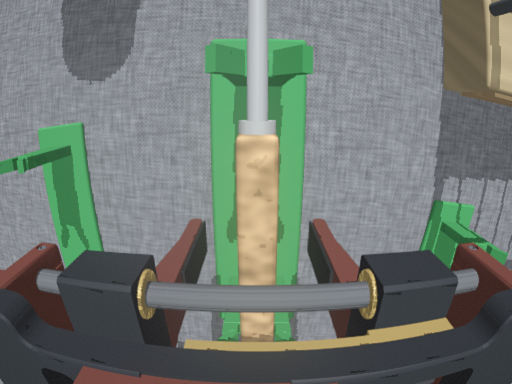

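Released and centred. Retreating straight up.

{"name": "jog_arm", "arguments": {
  "delta_pos": [
    [0, 0, -0.1],
    [0, 0, -0.2],
    [0, 0, -0.25],
    [0, 0, -0.3],
    [0, 0, -0.3],
    [0, 0, -0.3],
    [0, 0, -0.16],
    [0, 0, 0],
    [0, 0, 0],
    [0, 0, 0]
  ],
  "delta_rot": [
    [0, 0, 0],
    [0, 0, 0],
    [0, 0, 0],
    [0, 0, 0],
    [0, 0, 0],
    [0, 0, 0],
    [0, 0, 0],
    [0, 0, 0],
    [0, 0, 0],
    [0, 0, 0]
  ]
}}

```text
clock: 28.2
tcp_pos: [0.4415, 0.2634, 0.268]
ee_rot: [0.001, 0.733, -0.68, -0.0]
wrist_force: [-0.2, -0.1, 0.4]
finger_gap: 0.0616
```

```bash
cat > m2.py <<'E'
from h import *
rep(); w=snap('wrist','w19'); s=snap('scene','s19'); snap('top','t19')
hsv=cv2.cvtColor(w['pixels'],cv2.COLOR_RGB2HSV)
k=cv2.inRange(hsv,np.array([4,70,80]),np.array([28,255,255])); k[:,:240]=0;k[:,275:]=0;k[:100]=0;k[228:]=0
ys,xs=np.nonzero(k)
for v in [120,160,200]:
    r=xs[ys==v]; print(v,r.min(),r.max(), onz(w,(r.min()+r.max())/2,v,.088,True).round(4))
print('front',onz(w,256,ys.min()-.5,.085,True).round(4),'rear',onz(w,255,ys.max()+.5,.092,True).round(4))
cv2.imwrite('pics/a19.png',cv2.resize(s['pixels'][130:310,180:440,::-1],(780,540),interpolation=cv2.INTER_CUBIC))
a=load('scene0')['pixels'].astype(int); d=np.abs(a-s['pixels']).max(2)>45; d[:150]=0
print('changed px boxes'); n,l,st,c=cv2.connectedComponentsWithStats(d.astype(np.uint8)); print([x.tolist() for x in st[1:] if x[4]>8])
E
python3 m2.py
```

```text
t 28.2 tcp [0.4415 0.2634 0.268 ] xyaw -85.71 tilt [-1.3e-03 -9.0e-04 -1.0e+00] gap 0.0616 F [-0.19 -0.09  0.4 ] q [ 0.    0.24 -0.76  1.71  0.17  1.26 -2.29]
120 249 264 [0.4989 0.2675 0.088 ]
160 249 264 [0.4478 0.2637 0.088 ]
200 249 263 [0.394  0.2603 0.088 ]
front [0.5044 0.2685 0.085 ] rear [0.3574 0.259  0.092 ]
changed px boxes
[[254, 221, 20, 18, 196], [259, 239, 18, 9, 115]]
```

View pics/a19.png

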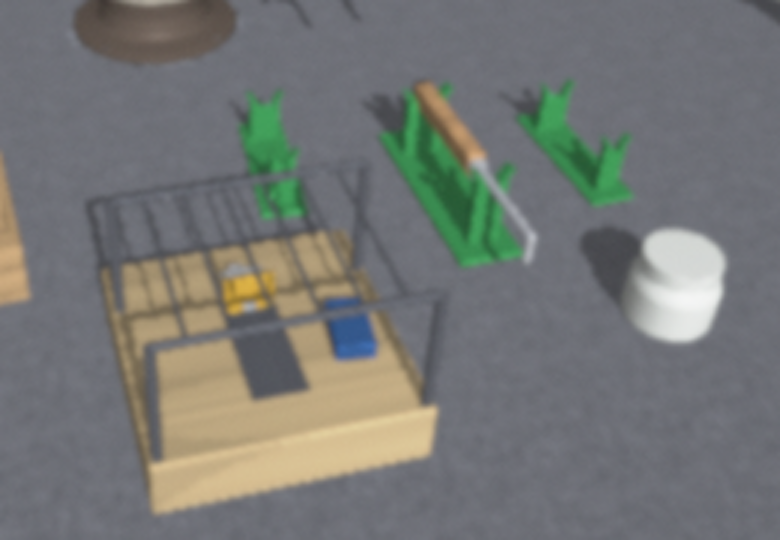

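View pics/w19.png

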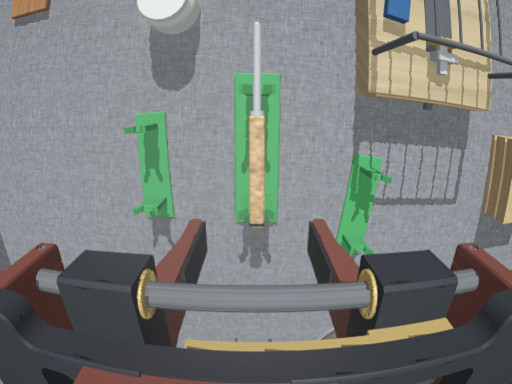

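The scene differs from the start only at the bolt. The rod lies within about 2 mm of its start pose and nothing is touching it. Handing in.

```bash
python3 -c "
from rig import sign_off
print(sign_off())"
```

```text
the job is handed in; nothing more can be done
None
```

The bolt is drawn to its stop, the rod is back in its rests, and the job was handed in at about 28 s of the 66 s allowed. No verdict is reported.

**Bolt:** I hooked behind the yellow tab and drew it until the pull rose, with the tab at about local x = −29 mm. That position comes from the arm's pose, good to a few mm. I then held it there for over a second. The wrist read about 14 N along the bolt, or about 15 N in total less the rod's weight. The highest pull I read was 14.0 N along the bolt; readings were only taken at the ends of moves, so a brief peak could have been missed.

**Rod:** It went back down at the height it started from and was released. Afterwards its axis measured within about 2 mm of its start position. I did not measure the seat itself; I laid the rod back where I found it.

**Everything else:** The last scene picture differs from the first only where the bolt moved. Nothing was touching the arm at the end, with wrist force about 0.4 N.

**Checks that disagreed:**
- **Fingertips:** They sit about 33 mm higher than the reported TCP. The first grasp closed on air just above the handle. I measured the offset in the pictures, reopened and grasped lower.
- **Tab position:** The top view put the tab at local x = +18 mm, while the scene view suggested a few mm further back. I allowed for this by reaching further in.
- **Downward drag:** While seating the bolt, the wrist also showed about 5 to 6 N downward. The rod did not slip in the grip.

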